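# Load a fresh reel of kitchen string into its holder

## Task

The string holder is empty: load the full reel of kitchen string on it. Take the bare spindle out of the holder by its handle, run it through the bore of the full reel lying on the worktop, lift the reel on it and set the spindle back down in both notches of the holder, handle on the same side as before, so that the reel hangs between the uprights, and let go. Leave the empty reel, the mug and the lemon where they are.

Things in the scene. Friction and masses are not known exactly. Their poses are not given: they have to be found in the camera images.
- holder: Wooden string holder, fixed: board 84 x 150 x 12 mm, origin under its centre, z up, y along its length. Two cheeks, at y = +-(49..59) mm, up to 72 mm wide in x, 98 mm high, each with an open-topped notch at x = 0: flat bottom at z = 76 mm, 16 mm wide, flaring from z = 86 mm to 40 mm wide at the top. Wire string guide 32 mm high at x = -36 mm. May stand nearer or farther than the reel.
- notch_a (a point): Where the spindle's axis lies when seated in the notch on the holder's -y side: y = -54 mm, z = 82 mm in the holder's frame.
- notch_b (a point): The same in the notch on the +y side: y = +54 mm, z = 82 mm in the holder's frame.
- spindle: Spindle, 0.12 kg, starts bare in the notches, axes as the holder's. Origin mid-axis, y from handle to tip. Steel rod 12 mm thick, y = -67..67 mm; shoulder 28 mm across, y = -72..-67; wooden handle block y = -137..-71, 22 mm wide (x; grip it here from above), 26 mm high; end bead 18 mm across, y = 67..73, nose to 80.5. Shoulder and bead go outside the cheeks, 8 mm play each way.
- bearing_a (a point): Point on the spindle's axis that lies in notch_a when seated: y = -54 mm in the spindle's frame.
- bearing_b (a point): Point on the spindle's axis that lies in notch_b when seated: y = +54 mm in the spindle's frame.
- reel: Full reel: wooden, wound with cream string, about 0.1 kg, lying on its two flange rims. Origin mid-bore, 45 mm above the worktop; y along the level bore, within 0.35 rad of the spindle's y at the start. Flanges 90 mm across, 80 mm over both; string 67 mm across; bore 36 mm, right through; both ends alike. Slight flats on the rims keep it from rolling unless pushed sideways.
- empty_reel: Bystander: an empty wooden reel of the same size with a bare core 45 mm in diameter, standing on one flange, 80 mm high, at the back. Origin at the middle of its bore.
- mug: Bystander: striped mug, 86 x 120 x 90 mm, at the back. Origin at the centre of its underside.
- lemon: Bystander: lemon, 78 x 55 x 56 mm, at the back. Origin at the centre of its underside.

How it is judged:
By the outcome, as a careful person would: the job done as asked, in the order asked, and still so for the second after the job is handed in, with the robot touching nothing.
It also fails if it takes over 54 s, if anything falls off the work surface, if the arm or the gripper's body presses on something with over 40 N, if the wrist force passes 120 N, or if a joint passes its speed limit or range.

## Robot

A 6-joint arm with a two-finger parallel gripper is mounted at the origin on a cart in front of the work surface, level with it; the furniture and walls round the work are solid. World frame = base frame: x ahead of the robot, y to its left, z up, the work surface at z = 0. Lengths are in m, angles in rad, forces in N, time in s.
With the tool pointing down it reaches from about 0.25 to 0.8 m from the base axis. Payload 3.9 kg.
Tool frame: the origin (TCP) lies between the finger pads; the fingertips stand 14 mm ahead of it and the grasp point (between the pads) lies 5 mm behind it; z points along the fingers, y is the direction in which the jaws open and shut (so a half turn about z gives the same grasp; the last joint's range is limited). The gripper opens to 85 mm and grips with 20 to 120 N. Pads are 22 mm wide; open, the fingers measure 114 mm over their backs; the gripper's body (76 mm by 85 mm) begins 54 mm behind the grasp point. The pads swing forward as they close: fully open they stand 13 mm farther back than shut.
Start: joints at [1.299, 0.26, -0.138, 1.173, 0, 1.571], TCP at [0.141, 0.506, 0.245] pointing down, gripper open.
Joint ranges: [-2.78, 2.78], [-0.83, 1.72], [-1.28, 1.37], [-1.9, 2.12], [-1.57, 1.48], [-3.14, 3.14]. Speed limits (rad/s): [2.57, 2.57, 3.14, 3.14, 3.14, 3.14].

## Interface

Orientations are given as a unit quaternion [w, x, y, z].
In Python, from rig import ctrl gives the robot as it stands. The module is installed in compiled form; this text tells all that it offers.
- The arm moves only by the tool send_rows, never from a script. Its argument "increments" is text: rows parted by semicolons, each of 6 numbers parted by spaces: the shift along the tool's x, y, z scaled (see below), then the turn, a rotation vector about the tool's x, y, z scaled (see below). In form: x y z rx ry rz; .... A call has 1 to 5 rows; each row is the pose to reach, as a shift and turn from the pose measured when the call began, along the tool's axes at that moment, turning the shorter way round; what a row does not reach only later rows make up. The controller multiplies each number of a shift by 0.1 m and each number of a turn by 360 degrees. A row lasts 1/10 s, in which the tool goes at most 50 mm and 8.59 degrees, less where a joint would pass 70% of its speed; a pose out of reach is approached as far as the arm can. A call with a number of a shift or a turn outside -1 to 1 is refused whole. A call with a gripper value outside its range is refused whole. "fingers" is the gripper's target within -1 to 1 (shut at 1, half-way at 0, fully open at -1), set as the call begins (left out, the last holds). The fingers move at their own pace and stop on an object; the grip force is fixed at half the most. Time passes only in rows, so rows that repeat a pose let the fingers close. It gives the time, the measured TCP pose, the force and the opening at its end, in the units of the state.
- ctrl.state(): the state, without advancing time (a new reading comes with each control period).
- ctrl.camera(name): name is "scene" or "top"; returns a dict with "frame" (384x512x3 uint8, red, green, blue), "mtx" (3x3 intrinsics, pixels), "position" and "orientation" of the camera in the world. Camera axes: x right, y down, z forward; pixel columns grow to the right and rows downward; lengths in m; the calibration is good to about 2 mm. A picture is of the moment at which its call begins. There is no depth.
- ctrl.close_job(): hands the job in, once; it reports no verdict.
The state is a dict: "clock": time; "joint_positions": joint angles; "dq": joint speeds; "joint_efforts": joint torques, N m; "eef_pos": TCP position; "eef_rot": TCP orientation; "force": force on the tool from outside, world axes, zero at the start; "wrist_torque": the same for the moment, N m; "gripper_width": finger opening in m.
Only numpy, scipy, OpenCV 4.12 (cv2) and the standard library are available. Lean on these libraries where they do the work, as an engineer would, in place of code of your own. Each camera call takes 0.05 s, during which the arm holds its last target.

## Working session

There is one attempt and no reset: what is moved stays moved. The work goes in short steps, Python scripts to look and compute and a tool call to move; the robot and the scene stay as the last step left them, time stands still between calls to the robot, and variables do not carry over. Pictures are saved under pics/ and viewed, and the job is handed in when it is done.

Besides the shell and the picture viewer there is one more tool, called after "Emit:" by a JSON object that holds its "fn" and its "kwargs". send_rows: Moves the arm, as the interface text tells. Its arguments: {"type":"object","properties":{"increments":{"type":"string"},"fingers":{"type":"number"}},"required":["increments"]}

```bash
mkdir -p pics; ls; python3 - <<'E'
from rig import ctrl
import cv2
s=ctrl.state()
print({k:(v if not hasattr(v,'round') else v) for k,v in s.items()})
for n in ("scene","top"):
    c=ctrl.camera(n)
    cv2.imwrite(f"pics/{n}0.png",c["frame"][:,:,::-1])
    print(n,c["mtx"],c["position"],c["orientation"])
E
```

```text
pics
{'clock': 0.0, 'joint_positions': array([ 1.29902300e+00,  2.60659578e-01, -1.39386061e-01,  1.17268606e+00,
       -1.84568227e-05,  1.57083177e+00]), 'dq': array([-6.33184449e-04,  1.10305544e-04,  1.93680906e-04, -3.75534427e-04,
       -5.32405137e-06,  5.20231430e-04]), 'joint_efforts': array([-1.18362710e-03, -4.05678535e+01,  2.53922546e+01,  1.88507221e-02,
       -1.61730981e-05,  5.94055152e-06]), 'eef_pos': array([0.14076028, 0.50509672, 0.24447125]), 'eef_rot': array([-1.21931228e-04,  1.35486344e-01,  9.90778741e-01, -9.60019736e-04]), 'force': array([ 0.14719442,  0.9198061 , -0.50767783]), 'wrist_torque': array([ 0.0115862 , -0.02178844, -0.00787126]), 'gripper_width': 0.08509003554325693}
scene [[366.75410384   0.         252.02255162]
 [  0.         366.75410384 189.4524622 ]
 [  0.           0.           1.        ]] [0.11099009 0.38794524 0.58072759] [ 0.17872442 -0.34762534  0.82572477 -0.40668516]
top [[353.21335494   0.         253.13024147]
 [  0.         353.21335494 186.1698819 ]
 [  0.           0.           1.        ]] [ 0.51742113 -0.06038646  0.933384  ] [ 0.02627292 -0.70102127  0.71109169 -0.04719658]
```

View pics/scene0.png

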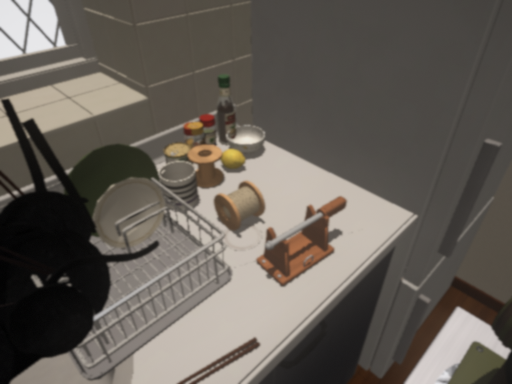

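View pics/top0.png

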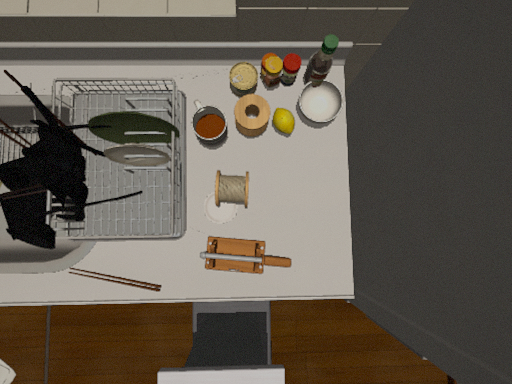

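```bash
python3 - <<'E'
import cv2
t=cv2.imread("pics/top0.png")[160:280,180:310]; s=cv2.imread("pics/scene0.png")[170:290,200:360]
cv2.imwrite("pics/topc.png",cv2.resize(t,None,fx=5,fy=5,interpolation=cv2.INTER_CUBIC)[:600])
cv2.imwrite("pics/scenec.png",cv2.resize(s,None,fx=5,fy=5,interpolation=cv2.INTER_CUBIC))
E
```

```text
(no output)
```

View pics/topc.png

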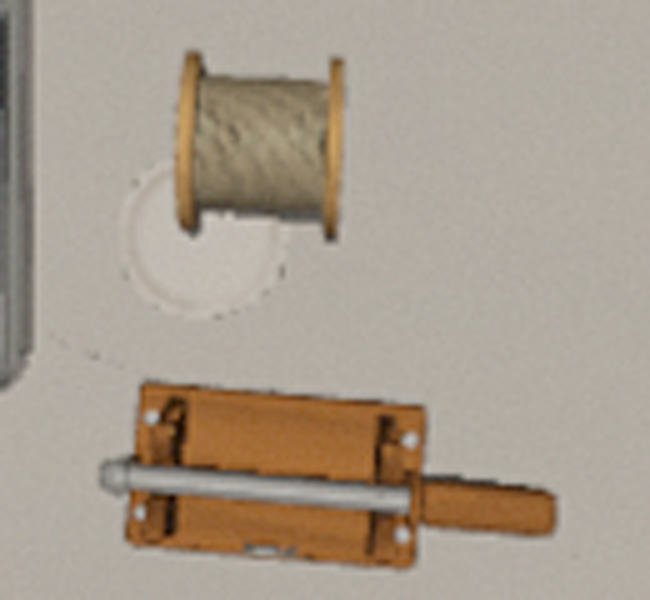

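View pics/scenec.png

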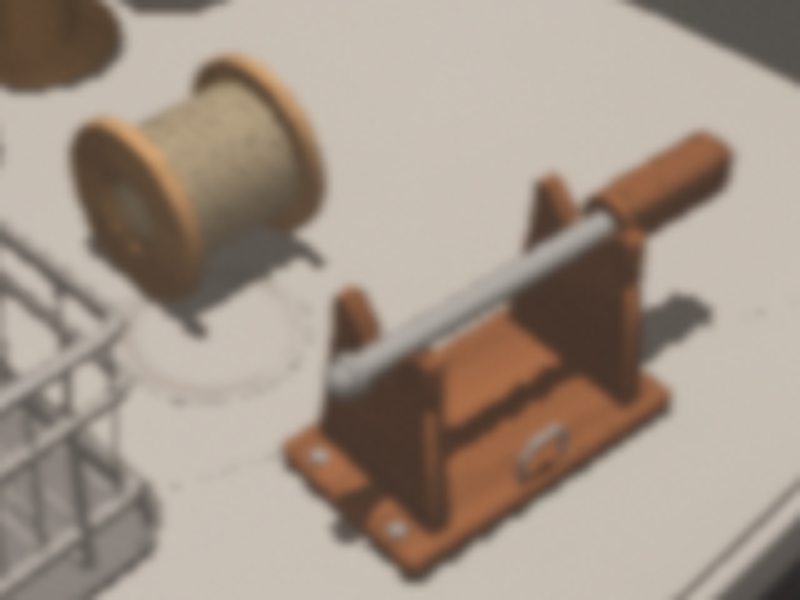

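```bash
cat > h.py <<'E'
import numpy as np, cv2
from scipy.spatial.transform import Rotation as R
from rig import ctrl
def rot(q): return R.from_quat([q[1],q[2],q[3],q[0]])
def ray(c,uv,z):
    d=rot(c["orientation"]).apply(np.linalg.inv(c["mtx"])@np.array([uv[0],uv[1],1.]))
    p=np.array(c["position"]); return p+d*(z-p[2])/d[2]
def rays(c,uv):
    d=rot(c["orientation"]).apply(np.linalg.inv(c["mtx"])@np.array([uv[0],uv[1],1.]))
    return np.array(c["position"]),d/np.linalg.norm(d)
def tri(c1,u1,c2,u2):
    p1,d1=rays(c1,u1);p2,d2=rays(c2,u2)
    A=np.c_[d1,-d2];s=np.linalg.lstsq(A,p2-p1,rcond=None)[0]
    a,b=p1+s[0]*d1,p2+s[1]*d2
    return (a+b)/2,np.linalg.norm(a-b)
def proj(c,P):
    q=rot(c["orientation"]).inv().apply(np.array(P)-c["position"]);q=(c["mtx"]@q)
    return q[:2]/q[2]
def crop(u,v,x0,y0,f=5): return ((u+.5)/f-.5+x0,(v+.5)/f-.5+y0)
E
python3 - <<'E'
from h import *
np.set_printoptions(precision=4,suppress=True)
t=ctrl.camera("top"); s=ctrl.camera("scene")
T=lambda u,v:crop(u,v,180,160); S=lambda u,v:crop(u,v,200,170)
C=[ray(t,T(*p),.012) for p in [(143,383),(426,408),(410,568),(127,543)]]
print("board",np.array(C), np.mean(C,0)); 
e=(C[0]-C[1]+C[3]-C[2]);print("yaw y-axis", np.arctan2(e[1],e[0])-np.pi/2, np.linalg.norm(e)/2)
Cs=[ray(s,S(*p),.012) for p in [(287,452),(415,577),(668,400)]]
print("scene board (+y far?,..)",np.array(Cs))
tip=ray(t,T(100,475),.082); he=ray(t,T(556,511),.082)
print("spindle",tip,he)
print(tri(t,T(100,475),s,S(335,380)))
d=tip-he; print(np.linalg.norm(d), np.arctan2(d[1],d[0])-np.pi/2)
# flanges via mask
hsv=cv2.cvtColor(t["frame"],cv2.COLOR_RGB2HSV)
big=cv2.resize(t["frame"][160:280,180:310],None,fx=5,fy=5,interpolation=cv2.INTER_CUBIC)
h=cv2.cvtColor(big,cv2.COLOR_RGB2HSV)[:300]
m=((h[...,1]>105)&(h[...,2]>60)).astype(np.uint8)
n,l,st,ce=cv2.connectedComponentsWithStats(m)
cs=[]
for i in range(1,n):
    if st[i,4]>300:
        ys,xs=np.where(l==i); r=cv2.minAreaRect(np.c_[xs,ys].astype(np.float32)); print(st[i],ce[i],r)
E
```

```text
board [[ 0.4853  0.0294  0.012 ]
 [ 0.47   -0.1164  0.012 ]
 [ 0.3891 -0.1066  0.012 ]
 [ 0.4045  0.0377  0.012 ]] [ 0.4372 -0.039   0.012 ]
yaw y-axis -0.10514888746909623 0.1458472606217461
scene board (+y far?,..) [[ 0.4754  0.0319  0.012 ]
 [ 0.3964  0.0413  0.012 ]
 [ 0.3835 -0.1022  0.012 ]]
spindle [0.4449 0.043  0.082 ] [ 0.4241 -0.1731  0.082 ]
(array([0.4434, 0.0411, 0.0842]), np.float64(0.004591983780174543))
0.2170569919722127 -0.09611771550010517
[ 176   54   25  175 2665] [187.0882 141.4976] ((187.26443481445312, 140.87722778320312), (21.643083572387695, 174.18771362304688), 1.6602823734283447)
[ 323   60   19  176 2184] [331.9231 147.2582] ((331.58123779296875, 147.3877410888672), (15.411684036254883, 175.13973999023438), 2.2025980949401855)
```

```bash
python3 - <<'E'
from h import *
np.set_printoptions(precision=4,suppress=True)
t=ctrl.camera("top"); s=ctrl.camera("scene")
def draw(c,pts,img,x0,y0,col):
    for p in pts:
        u=proj(c,p); q=((u[0]-x0+.5)*5-.5,(u[1]-y0+.5)*5-.5)
        cv2.circle(img,(int(q[0]),int(q[1])),3,col,-1)
def frame(o,yaw,P):
    return np.array([np.array(o)+R.from_euler('z',yaw).apply(p) for p in P])
B=[(x,y,z) for x in(-.042,.042) for y in (-.075,.075) for z in (0,.012)]
H=frame((.4372,-.0385,0),-.1,B)
Sp=frame((.4372,-.0372,.082),-.097,[(0,.0805,0),(0,.067,0),(0,0,0),(0,-.137,.013),(.011,-.137,.013),(-.011,-.137,.013),(0,-.072,.013)])
# reel
T=lambda u,v:crop(u,v,180,160)
l=ray(t,T(187.2,141),.045); r=ray(t,T(331.8,147.3),.045)
d=l-r; print(l,r,np.linalg.norm(d),np.arctan2(d[1],d[0])-np.pi/2,(l+r)/2)
yaw=np.arctan2(d[1],d[0])-np.pi/2; 
for a,b in (((195,54),(188,230)),((337,58),(331,237))):
  pa,pb=ray(t,T(*a),.045),ray(t,T(*b),.045); print("flange",pa,pb,np.linalg.norm(pa-pb),np.arctan2((pa-pb)[1],(pa-pb)[0]))
an=np.linspace(0,2*np.pi,24,endpoint=False)
o=(l+r)/2
Re=frame(o,yaw,[(.045*np.cos(a),y,.045*np.sin(a)) for a in an for y in(-.04,.04)]+[(.018*np.cos(a),y,.018*np.sin(a)) for a in an for y in(.04,)])
for n,c,(x0,x1,y0,y1) in (("top",t,(180,310,160,280)),("scene",s,(200,360,170,290))):
    img=cv2.resize(c["frame"][y0:y1,x0:x1,::-1],None,fx=5,fy=5,interpolation=cv2.INTER_CUBIC).copy()
    draw(c,H,img,x0,y0,(255,0,0));draw(c,Sp,img,x0,y0,(0,255,0));draw(c,Re,img,x0,y0,(0,0,255))
    cv2.imwrite(f"pics/{n}_chk.png",img)
E
```

```text
[0.607  0.0036 0.045 ] [ 0.6028 -0.0692  0.045 ] 0.07296940072613979 -0.05673996234085621 [ 0.6049 -0.0328  0.045 ]
flange [ 0.6512 -0.0005  0.045 ] [0.5621 0.0035 0.045 ] 0.08923162091083324 -0.044887520813383666
flange [ 0.6484 -0.0725  0.045 ] [ 0.5576 -0.0682  0.045 ] 0.09091198224321324 -0.047132751539305
```

View pics/top_chk.png

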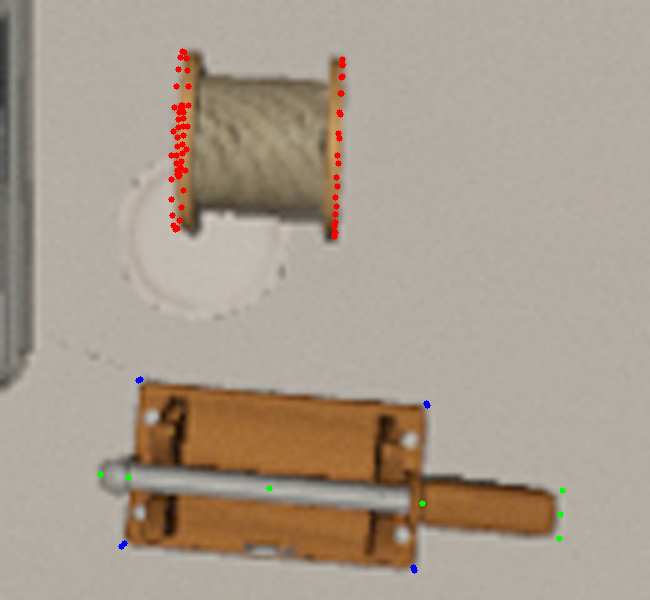

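View pics/scene_chk.png

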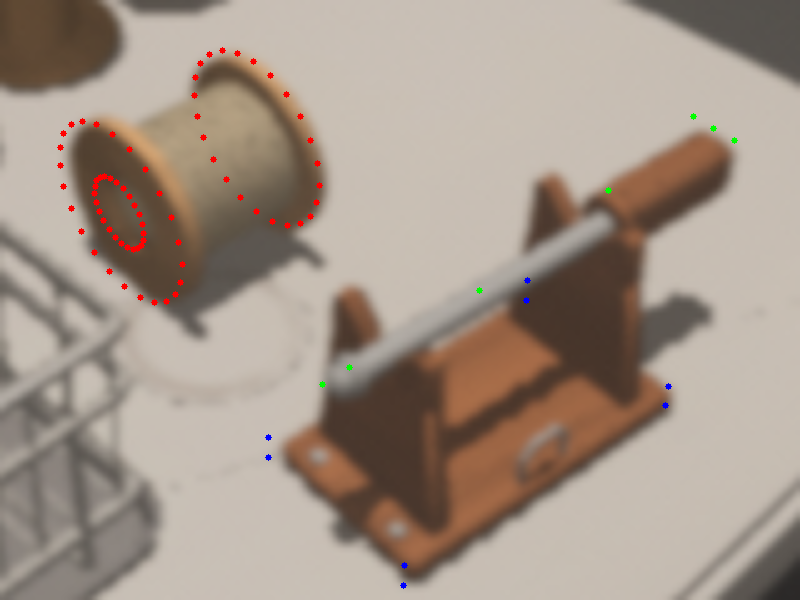

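Emit:
{"fn": "send_rows", "kwargs": {"increments": "-0.3 -0.35 0 0 0 0; -0.6 -0.7 0 0 0 0; -0.85 -1 0 0 0 0", "fingers": -1}}

```text
clock: 0.6
eef_pos: [0.1962, 0.3845, 0.2448]
eef_rot: [0.0, 0.135, 0.991, -0.001]
force: [0.3, -0.6, 0.9]
gripper_width: 0.0853
```

Emit:
{"fn": "send_rows", "kwargs": {"increments": "-0.3 -0.35 0 0 0 0.02; -0.6 -0.7 0 0 0 0.04; -0.85 -1 0 0 0 0.06"}}

```text
clock: 0.9
eef_pos: [0.2516, 0.2633, 0.245]
eef_rot: [0.0, 0.321, 0.947, -0.001]
force: [0.4, 0.4, 0.3]
gripper_width: 0.0854
```

```bash
cat >> h.py <<'E'
def delta(pos,yaw,pitch=0.,q=None,show=True):
    """increments to reach world pos, tool down, with tool -y... tool y along (cos yaw, sin yaw)"""
    s=ctrl.state(); Rc=rot(s["eef_rot"])
    Y=np.array([np.cos(yaw),np.sin(yaw),0]);Z=np.array([0,0,-1.]);X=np.cross(Y,Z)
    Rt=R.from_matrix(np.c_[X,Y,Z])
    if pitch: Rt=R.from_rotvec(pitch*Y)*Rt
    d=Rc.inv().apply(np.array(pos)-s["eef_pos"])/0.1
    r=(Rc.inv()*Rt).as_rotvec()/(2*np.pi)
    print("t",round(s["clock"],2),"pos",np.round(s["eef_pos"],4),"shift",np.round(d,3),"turn",np.round(r,4),"F",np.round(s["force"],1),"M",np.round(s["wrist_torque"],2),"w",round(s["gripper_width"],4))
    return d,r
E
python3 -c "
from h import *
delta((.4263,-.1375,.18),-.097)"
```

```text
t 0.9 pos [0.2516 0.2633 0.245 ] shift [-3.823 -2.12   0.658] turn [-1.000e-04  3.000e-04  1.615e-01] F [0.4 0.4 0.3] M [-0.01 -0.02 -0.05] w 0.0854
```

Emit:
{"fn": "send_rows", "kwargs": {"increments": "-0.45 -0.25 0 0 0 0.02; -0.95 -0.55 0 0 0 0.04; -0.95 -0.55 0 0 0 0.06"}}

```text
clock: 1.2
eef_pos: [0.2942, 0.1581, 0.2453]
eef_rot: [0.001, 0.498, 0.867, -0.001]
force: [0.6, 0.4, -0.3]
gripper_width: 0.0855
```

```bash
python3 -c "
from h import *
delta((.4263,-.1375,.18),-.097)"
```

```text
t 1.2 pos [0.2942 0.1581 0.2453] shift [-3.216 -0.35   0.664] turn [0.     0.0006 0.0996] F [ 0.6  0.4 -0.3] M [ 0.05 -0.01  0.01] w 0.0855
```

Emit:
{"fn": "send_rows", "kwargs": {"increments": "-0.5 -0.05 0 0 0 0.02; -1 -0.1 0 0 0 0.04; -1 -0.1 0 0 0 0.06; -1 -0.1 0 0 0 0.08; -1 -0.1 0 0 0 0.1"}}

```text
clock: 1.7
eef_pos: [0.3361, 0.0658, 0.2457]
eef_rot: [0.002, 0.744, 0.668, -0.001]
force: [-0.3, -0.4, -0.0]
gripper_width: 0.0853
```

```bash
python3 -c "
from h import *
delta((.4263,-.1375,.18),-.097)"
```

```text
t 1.7 pos [0.3361 0.0658 0.2457] shift [-1.922  1.113  0.665] turn [ 0.0002  0.0005 -0.0017] F [-0.3 -0.4 -0. ] M [ 0.04 -0.01 -0.02] w 0.0853
```

Emit:
{"fn": "send_rows", "kwargs": {"increments": "-0.4 0.25 0 0 0 0; -0.8 0.5 0 0 0 0; -1 0.6 0 0 0 0"}}

```text
clock: 2.0
eef_pos: [0.3868, -0.0424, 0.2464]
eef_rot: [0.003, 0.745, 0.668, -0.0]
force: [0.4, 1.8, -0.9]
gripper_width: 0.0853
```

Emit:
{"fn": "send_rows", "kwargs": {"increments": "-0.4 0.25 0 0 0 0; -0.8 0.45 0.1 0 0 0; -0.9 0.5 0.3 0 0 0; -0.9 0.5 0.3 0 0 0"}}

```text
clock: 2.4
eef_pos: [0.426, -0.1387, 0.2148]
eef_rot: [0.001, 0.746, 0.666, -0.001]
force: [-0.3, 1.1, 0.3]
gripper_width: 0.0855
```

```bash
python3 - <<'E'
from h import *
delta((.4263,-.1375,.18),-.097)
for n,(x0,x1,y0,y1) in (("top",(180,310,160,280)),("scene",(220,380,130,250))):
    c=ctrl.camera(n);cv2.imwrite(f"pics/{n}1.png",cv2.resize(c["frame"][y0:y1,x0:x1,::-1],None,fx=5,fy=5,interpolation=cv2.INTER_CUBIC))
E
```

```text
t 2.4 pos [ 0.426  -0.1387  0.2148] shift [0.013 0.002 0.348] turn [-0.0001  0.0005 -0.0024] F [-0.3  1.1  0.3] M [0.01 0.05 0.02] w 0.0855
```

View pics/top1.png

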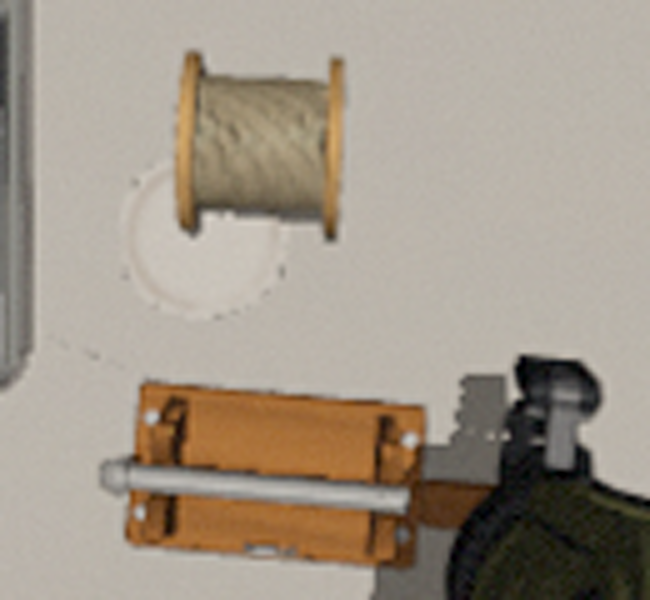

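View pics/scene1.png

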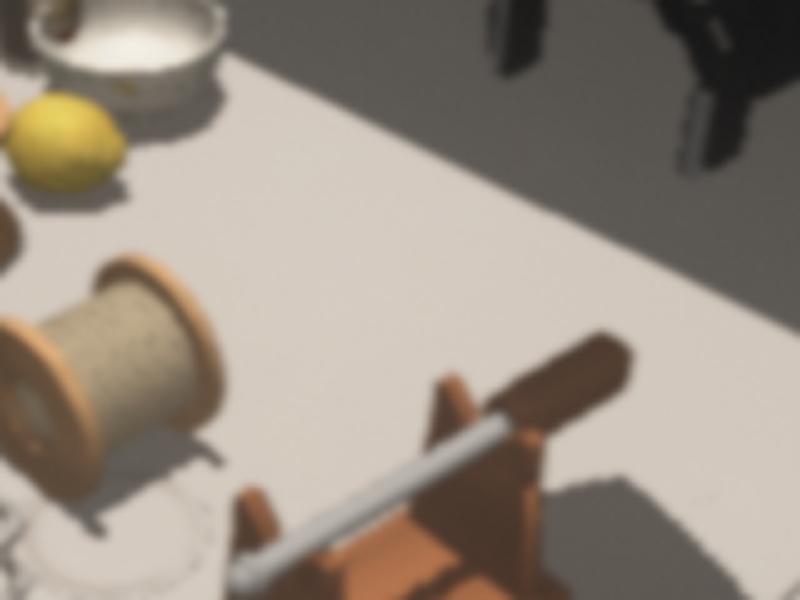

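```bash
python3 - <<'E'
from h import *
s=ctrl.state();c=ctrl.camera("scene");Rc=rot(s["eef_rot"])
for zz in (0,.014):
  for y in (-.057,-.0425,0,.0425,.057):
    u=proj(c,s["eef_pos"]+Rc.apply([0,y,zz])); print(zz,y,np.round([(u[0]-220+.5)*5-.5,(u[1]-130+.5)*5-.5]))
E
```

```text
0 -0.057 [718. 179.]
0 -0.0425 [686. 162.]
0 0 [597. 114.]
0 0.0425 [514.  69.]
0 0.057 [487.  55.]
0.014 -0.057 [712. 212.]
0.014 -0.0425 [680. 194.]
0.014 0 [592. 145.]
0.014 0.0425 [510. 100.]
0.014 0.057 [484.  85.]
```

Emit:
{"fn": "send_rows", "kwargs": {"increments": "0 0.01 0.3 0 0 -0.002; 0 0.01 0.6 0 0 -0.002; 0 0.01 0.8 0 0 -0.002; 0 0.01 1 0 0 -0.002; 0 0.01 1 0 0 -0.002", "fingers": -0.2}}

```text
clock: 3.05
eef_pos: [0.4258, -0.1356, 0.1161]
eef_rot: [0.001, 0.739, 0.673, -0.001]
force: [-0.2, 0.4, -0.2]
gripper_width: 0.0506
```

Emit:
{"fn": "send_rows", "kwargs": {"increments": "0 0 0.2 0 0 0; 0 0 0.37 0 0 0; 0 0 0.37 0 0 0", "fingers": -0.2}}

```text
clock: 3.35
eef_pos: [0.4251, -0.1347, 0.0791]
eef_rot: [-0.0, 0.739, 0.674, -0.002]
force: [-0.7, 0.3, -0.7]
gripper_width: 0.0508
```

```bash
python3 - <<'E'
from h import *
delta((.4272,-.1385,.077),-.097)
for n,(x0,x1,y0,y1) in (("scene",(240,400,150,270)),):
    c=ctrl.camera(n);cv2.imwrite(f"pics/{n}2.png",cv2.resize(c["frame"][y0:y1,x0:x1,::-1],None,fx=5,fy=5,interpolation=cv2.INTER_CUBIC))
E
```

```text
t 3.35 pos [ 0.4251 -0.1347  0.0791] shift [-0.036  0.025  0.021] turn [-0.0004  0.0003  0.0007] F [-0.7  0.3 -0.7] M [0.01 0.02 0.02] w 0.0508
```

View pics/scene2.png

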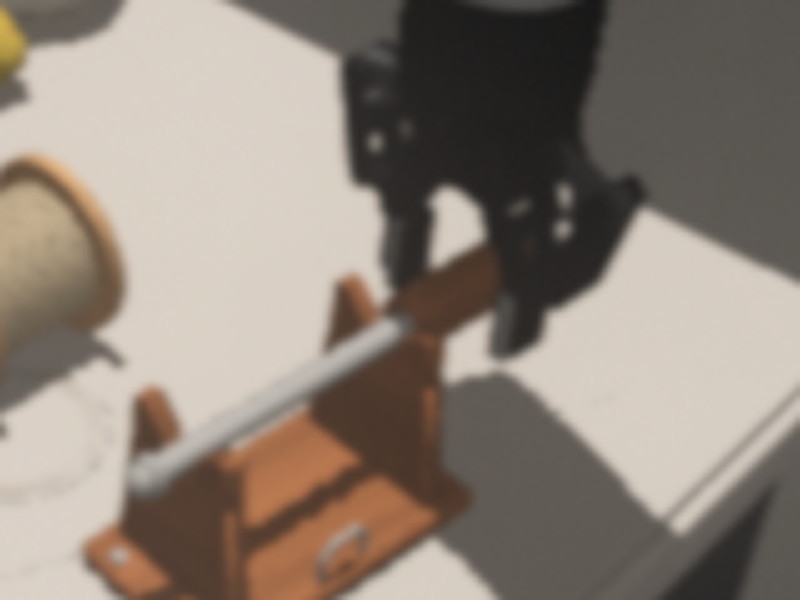

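Emit:
{"fn": "send_rows", "kwargs": {"increments": "-0.03 0.025 0.02 0 0 0; -0.03 0.025 0.02 0 0 0; -0.03 0.025 0.02 0 0 0; -0.03 0.025 0.02 0 0 0", "fingers": 0.4}}

```text
clock: 3.8
eef_pos: [0.4284, -0.1384, 0.0785]
eef_rot: [0.001, 0.739, 0.674, -0.001]
force: [-1.4, -0.2, -0.1]
gripper_width: 0.0256
```

```bash
python3 - <<'E'
from h import *
delta((.4272,-.1385,.077),-.097)
for n,(x0,x1,y0,y1) in (("scene",(240,400,150,270)),):
    c=ctrl.camera(n);cv2.imwrite(f"pics/{n}3.png",cv2.resize(c["frame"][y0:y1,x0:x1,::-1],None,fx=5,fy=5,interpolation=cv2.INTER_CUBIC))
E
```

```text
t 3.8 pos [ 0.4284 -0.1384  0.0785] shift [-0.002 -0.012  0.015] turn [-0.      0.0004  0.0007] F [-1.4 -0.2 -0.1] M [-0.03  0.07  0.04] w 0.0256
```

View pics/scene3.png

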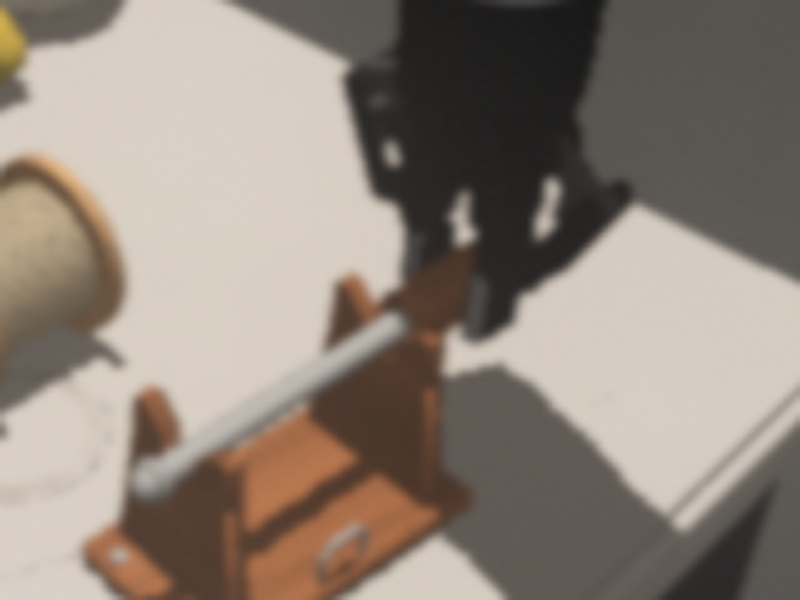

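Emit:
{"fn": "send_rows", "kwargs": {"increments": "0 -0.01 0.01 0 0 0; 0 -0.01 0.01 0 0 0; 0 -0.01 0.01 0 0 0; 0 -0.01 0.01 0 0 0", "fingers": 1}}

```text
clock: 4.25
eef_pos: [0.4281, -0.1383, 0.078]
eef_rot: [0.001, 0.739, 0.674, -0.0]
force: [-0.1, 0.5, 5.5]
gripper_width: 0.021
```

```bash
python3 - <<'E'
from h import *
delta((.4272,-.1385,.077),-.097)
E
```

```text
t 4.25 pos [ 0.4281 -0.1383  0.078 ] shift [-0.002 -0.009  0.01 ] turn [0.0002 0.0004 0.0007] F [-0.1  0.5  5.5] M [ 0.24 -0.06 -0.04] w 0.021
```

Emit:
{"fn": "send_rows", "kwargs": {"increments": "0 0 -0.05 0 0 0; 0 0 -0.15 0 0 0; 0 0 -0.25 0 0 0; 0 0 -0.35 0 0 0; 0 0 -0.45 0 0 0"}}

```text
clock: 4.75
eef_pos: [0.4281, -0.1383, 0.1241]
eef_rot: [0.002, 0.739, 0.674, -0.0]
force: [1.3, -0.3, -1.3]
gripper_width: 0.0212
```

```bash
python3 - <<'E'
from h import *
delta((.4272,-.1385,.077),-.097)
for n,(x0,x1,y0,y1) in (("scene",(240,400,150,270)),("top",(180,340,160,280))):
    c=ctrl.camera(n);cv2.imwrite(f"pics/{n}4.png",cv2.resize(c["frame"][y0:y1,x0:x1,::-1],None,fx=5,fy=5,interpolation=cv2.INTER_CUBIC))
E
```

```text
t 4.75 pos [ 0.4281 -0.1383  0.1241] shift [-0.002 -0.01   0.471] turn [0.0003 0.0004 0.0007] F [ 1.3 -0.3 -1.3] M [-0.07 -0.01  0.02] w 0.0212
```

View pics/scene4.png

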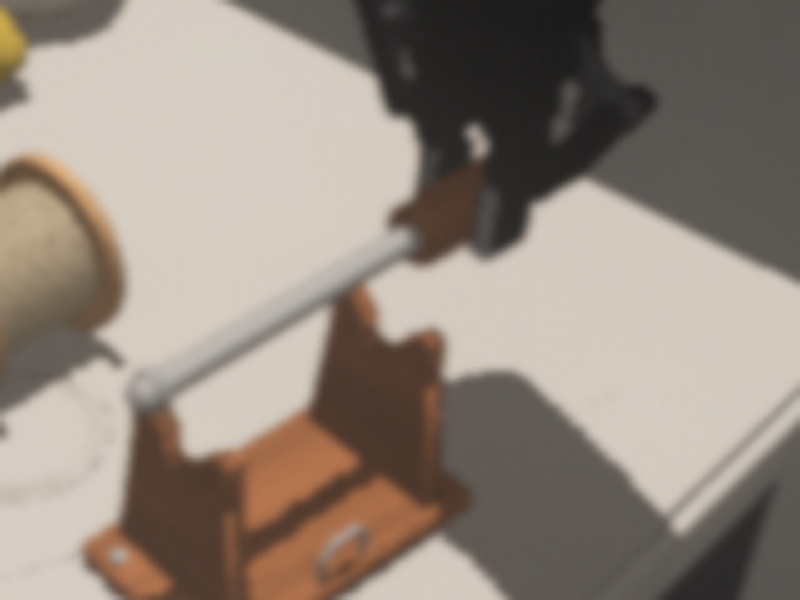

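View pics/top4.png

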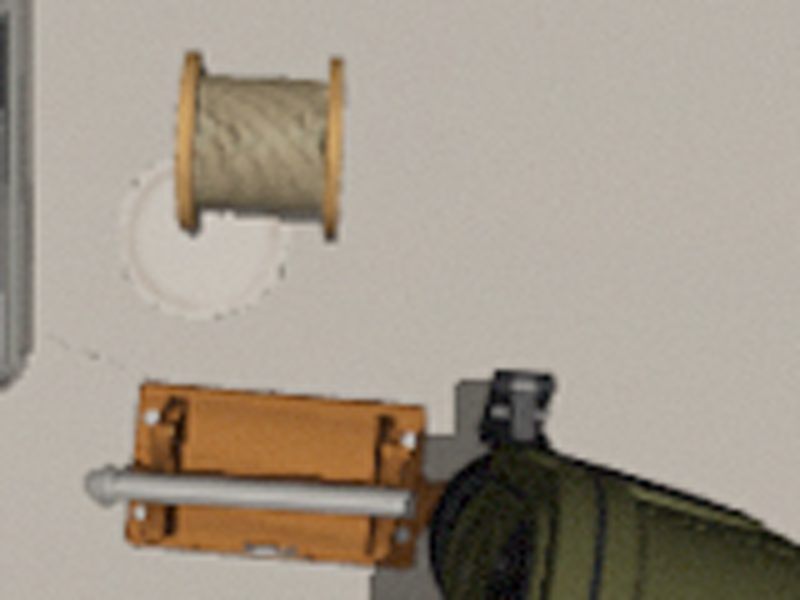

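```bash
python3 - <<'E'
from h import *
c=ctrl.camera("scene");t=ctrl.camera("top")
d=np.array([.0968,.9953,0]);o=np.array([.4281,-.1383,.082])+.102*d
print(o)
for s in (.073,-.067):
  for dz in (0,.040,.046,.052):
    u=proj(c,o+s*d+[0,0,dz]);v=proj(t,o+s*d+[0,0,dz]);print(s,dz,np.round([(u[0]-240+.5)*5,(u[1]-150+.5)*5]),np.round([(v[0]-180+.5)*5,(v[1]-160+.5)*5]))
E
```

```text
[ 0.4379736 -0.0367794  0.082    ]
0.073 0 [136. 475.] [116. 475.]
0.073 0.04 [137. 397.] [105. 483.]
0.073 0.046 [137. 385.] [104. 484.]
0.073 0.052 [138. 372.] [102. 485.]
-0.067 0 [395. 320.] [410. 498.]
-0.067 0.04 [405. 244.] [415. 507.]
-0.067 0.046 [407. 232.] [415. 509.]
-0.067 0.052 [408. 220.] [416. 510.]
```

```bash
python3 - <<'E'
from h import *
c=ctrl.camera("scene");t=ctrl.camera("top")
for u in [(347,120),(349,180),(351,230),(353,290)]: print(np.round(ray(t,u,0),3))
for u in [(255,133),(300,157),(360,188),(413,215)]: print(np.round(ray(c,u,0),3))
cv2.imwrite("pics/top5.png",cv2.resize(t["frame"][30:330,180:512,::-1],None,fx=2,fy=2))
E
```

```text
[ 0.793 -0.348  0.   ]
[ 0.628 -0.346  0.   ]
[ 0.495 -0.346  0.   ]
[ 0.34  -0.344  0.   ]
[ 0.879 -0.356  0.   ]
[ 0.679 -0.347  0.   ]
[ 0.471 -0.341  0.   ]
[ 0.323 -0.338  0.   ]
```

View pics/top5.png

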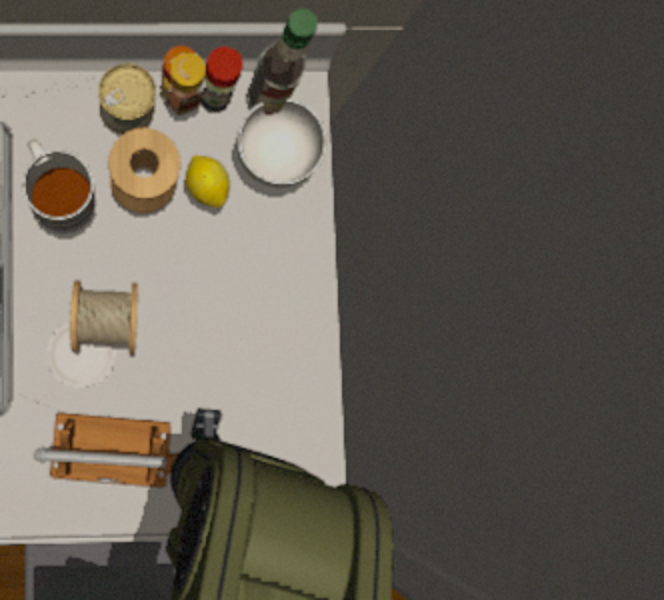

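```bash
python3 - <<'E'
from h import *
delta((.593,-.264,.135),-.05)
E
```

```text
t 5.05 pos [ 0.4277 -0.1381  0.1227] shift [-1.101  1.763 -0.119] turn [ 0.0001  0.0003 -0.0068] F [-0.2  0.2 -1.7] M [-0.05  0.02 -0.01] w 0.0212
```

Emit:
{"fn": "send_rows", "kwargs": {"increments": "-0.1 0.15 -0.05 0 0 -0.001; -0.2 0.35 -0.1 0 0 -0.002; -0.35 0.55 -0.12 0 0 -0.003; -0.5 0.75 -0.12 0 0 -0.003; -0.55 0.88 -0.12 0 0 -0.003"}}

```text
clock: 5.55
eef_pos: [0.5114, -0.2024, 0.1343]
eef_rot: [0.001, 0.733, 0.68, -0.001]
force: [-0.3, -0.0, -1.4]
gripper_width: 0.0213
```

```bash
python3 - <<'E'
from h import *
delta((.593,-.264,.135),-.05)
E
```

```text
t 5.55 pos [ 0.5114 -0.2024  0.1343] shift [-0.553  0.86  -0.004] turn [ 0.0002  0.0004 -0.004 ] F [-0.3 -0.  -1.4] M [-0.11  0.05  0.04] w 0.0213
```

Emit:
{"fn": "send_rows", "kwargs": {"increments": "-0.1 0.15 0 0 0 -0.001; -0.2 0.35 0 0 0 -0.002; -0.35 0.55 0 0 0 -0.004; -0.5 0.75 0 0 0 -0.004; -0.55 0.86 0 0 0 -0.004"}}

```text
clock: 6.05
eef_pos: [0.5942, -0.2651, 0.1334]
eef_rot: [0.001, 0.725, 0.689, -0.001]
force: [0.4, 0.1, -1.6]
gripper_width: 0.0212
```

```bash
python3 - <<'E'
from h import *
delta((.593,-.264,.042),-.05)
c=ctrl.camera("scene");t=ctrl.camera("top")
s=ctrl.state();Rc=rot(s["eef_rot"])
for n,c,(x0,x1,y0,y1) in (("scene",c,(200,360,130,250)),("top",t,(190,350,130,250))):
    img=cv2.resize(c["frame"][y0:y1,x0:x1,::-1],None,fx=5,fy=5,interpolation=cv2.INTER_CUBIC)
    for a in (.1825,.169,.035):
        u=proj(c,s["eef_pos"]+Rc.apply([a,0,-.004])); cv2.circle(img,(int((u[0]-x0+.5)*5),int((u[1]-y0+.5)*5)),3,(0,255,0),-1)
    e=np.array([.05,.9987,0])
    for k in (-.3,-.2,-.1,-.04,.04):
        u=proj(c,np.array([.6045,-.034,.045])+k*e); cv2.circle(img,(int((u[0]-x0+.5)*5),int((u[1]-y0+.5)*5)),3,(0,0,255),-1)
    cv2.imwrite(f"pics/{n}6.png",img)
E
```

```text
t 6.05 pos [ 0.5942 -0.2651  0.1334] shift [ 0.014 -0.014  0.914] turn [ 0.0001  0.0005 -0.0001] F [ 0.4  0.1 -1.6] M [ 0.   -0.02  0.03] w 0.0212
```

View pics/scene6.png

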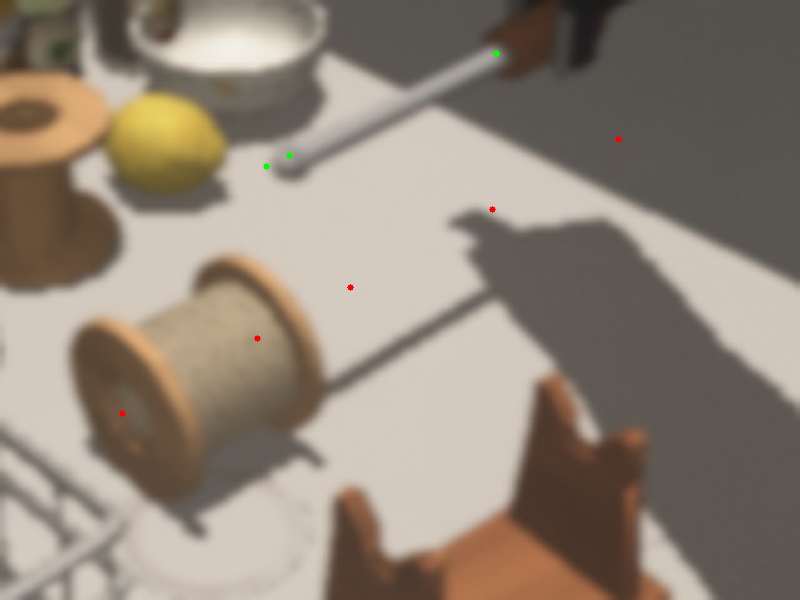

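View pics/top6.png

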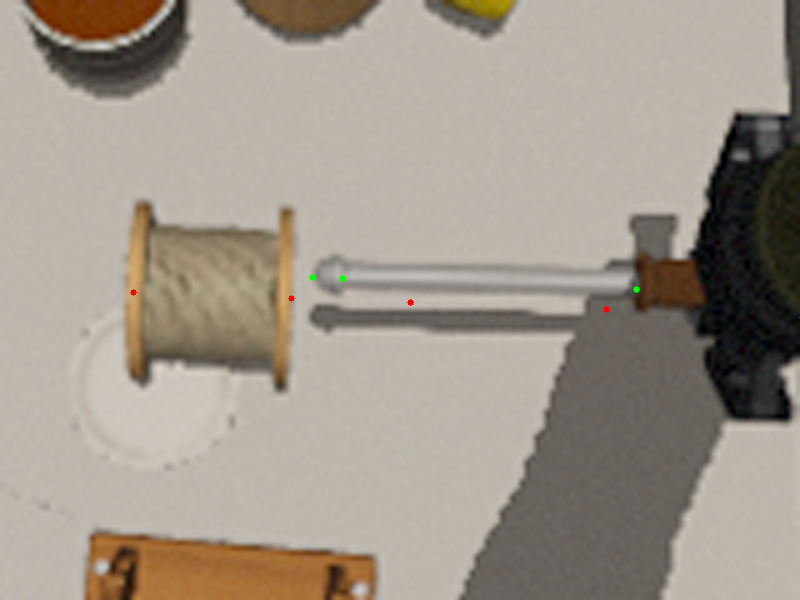

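Emit:
{"fn": "send_rows", "kwargs": {"increments": "0 -0.03 0.15 0 0 0.002; 0 -0.05 0.35 0 0 0.002; 0 -0.05 0.55 0 0 0.002; 0 -0.05 0.75 0 0 0.002; 0 -0.05 0.85 0 0 0.002"}}

```text
clock: 6.65
eef_pos: [0.5866, -0.2631, 0.0459]
eef_rot: [-0.001, 0.729, 0.685, -0.002]
force: [-0.3, 0.6, -2.0]
gripper_width: 0.0213
```

```bash
python3 - <<'E'
from h import *
delta((.590,-.264,.042),-.063)
c=ctrl.camera("scene");t=ctrl.camera("top")
s=ctrl.state();Rc=rot(s["eef_rot"])
for n,c,(x0,x1,y0,y1) in (("scene",c,(200,360,150,270)),("top",t,(190,350,130,250))):
    img=cv2.resize(c["frame"][y0:y1,x0:x1,::-1],None,fx=5,fy=5,interpolation=cv2.INTER_CUBIC)
    for a in (.1825,.169,.035):
        u=proj(c,s["eef_pos"]+Rc.apply([a,0,-.004])); cv2.circle(img,(int((u[0]-x0+.5)*5),int((u[1]-y0+.5)*5)),3,(0,255,0),-1)
    cv2.imwrite(f"pics/{n}7.png",img)
E
```

```text
t 6.65 pos [ 0.5866 -0.2631  0.0459] shift [-0.006  0.034  0.039] turn [-0.0006  0.0001  0.0001] F [-0.3  0.6 -2. ] M [-0.1   0.    0.03] w 0.0213
```

View pics/scene7.png

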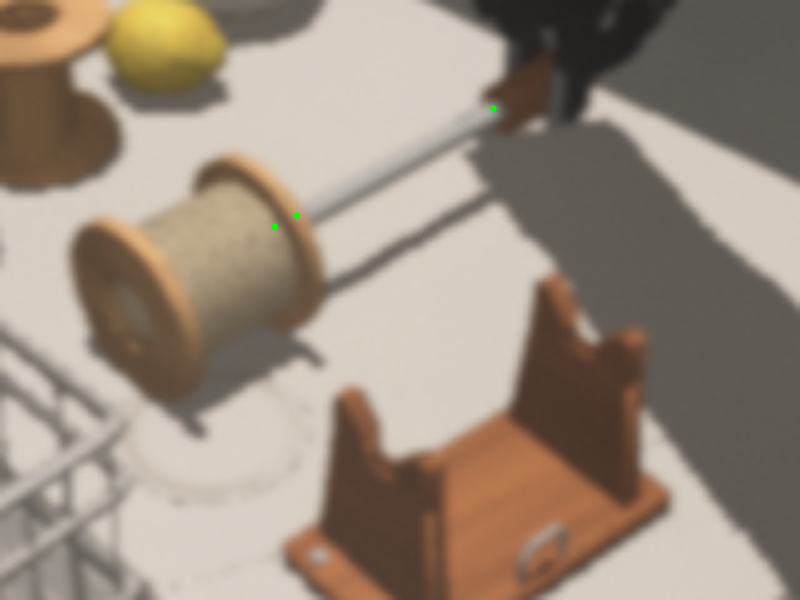

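View pics/top7.png

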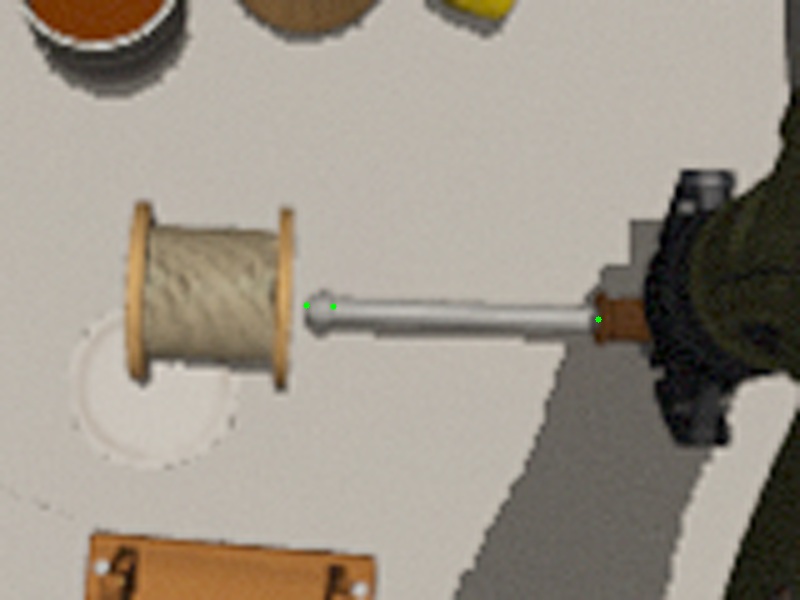

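Emit:
{"fn": "send_rows", "kwargs": {"increments": "0 0.03 0.02 0 0 0.001; 0 0.055 0.04 0.0006 0 0.001; 0 0.055 0.04 0.0006 0 0.001"}}

```text
clock: 7.05
eef_pos: [0.5936, -0.2639, 0.043]
eef_rot: [-0.002, 0.731, 0.682, -0.003]
force: [-0.2, -1.4, -1.4]
gripper_width: 0.0215
```

```bash
cat > look.py <<'E'
import sys
from h import *
k=sys.argv[1]
t=ctrl.camera("top");c=ctrl.camera("scene")
s=ctrl.state();Rc=rot(s["eef_rot"])
delta((.593,-.264,.042),-.063)
boxes={"scene":(200,360,150,270),"top":(190,350,130,250)}
if len(sys.argv)>2: boxes["scene"]=eval(sys.argv[2])
if len(sys.argv)>3: boxes["top"]=eval(sys.argv[3])
for n,cc in (("scene",c),("top",t)):
    x0,x1,y0,y1=boxes[n]
    img=cv2.resize(cc["frame"][y0:y1,x0:x1,::-1],None,fx=5,fy=5,interpolation=cv2.INTER_CUBIC)
    for a in (.1825,.169,.035):
        u=proj(cc,s["eef_pos"]+Rc.apply([a,0,-.004])); cv2.circle(img,(int((u[0]-x0+.5)*5),int((u[1]-y0+.5)*5)),3,(0,255,0),-1)
    cv2.imwrite(f"pics/{n}{k}.png",img)
E
python3 look.py 8
```

```text
t 7.15 pos [ 0.5931 -0.2639  0.0429] shift [-0.001 -0.001  0.009] turn [-0.001   0.0002 -0.0009] F [-0.2 -0.7 -1.8] M [-0.08  0.01  0.02] w 0.0212
```

View pics/top8.png

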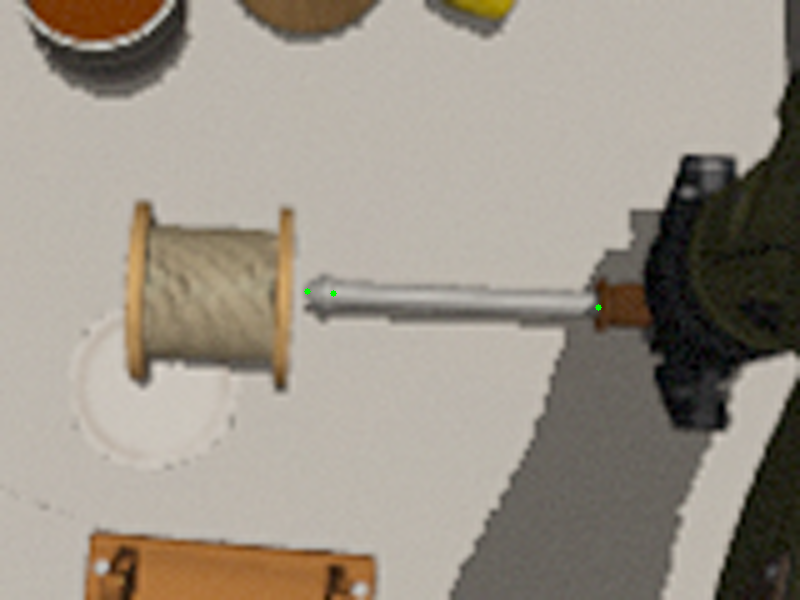

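Emit:
{"fn": "send_rows", "kwargs": {"increments": "0.1 0 0 -0.001 0 0; 0.2 0 0 -0.001 0 0; 0.3 -0.005 0 -0.001 0 0; 0.4 -0.007 0 -0.001 0 0; 0.4 -0.007 0 -0.001 0 0"}}

```text
clock: 7.65
eef_pos: [0.595, -0.2219, 0.0429]
eef_rot: [-0.0, 0.73, 0.683, -0.0]
force: [0.1, -0.2, -1.7]
gripper_width: 0.0212
```

```bash
python3 look.py 9
```

```text
t 7.75 pos [ 0.5953 -0.2235  0.043 ] shift [-0.406  0.005  0.01 ] turn [ 0.      0.0003 -0.0008] F [ 0.9  0.1 -1.5] M [-0.08  0.01  0.03] w 0.021
```

View pics/top9.png

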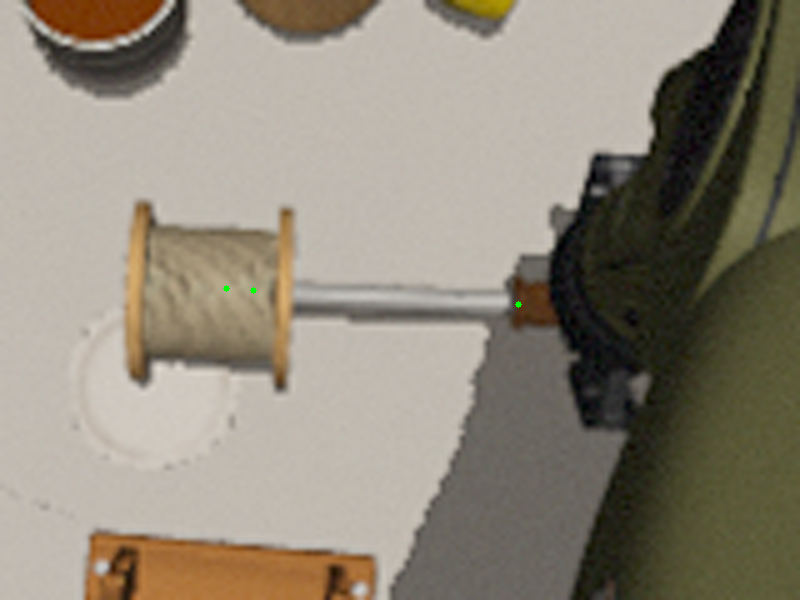

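View pics/scene9.png

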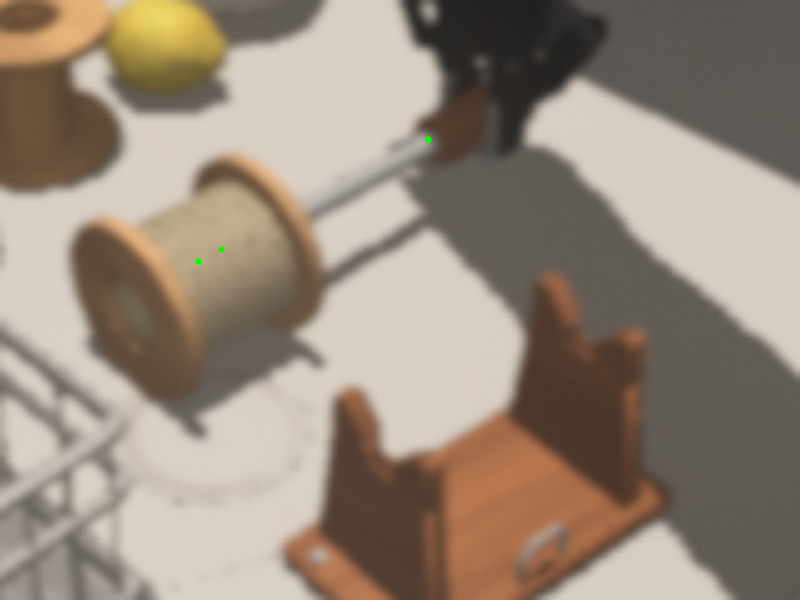

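Emit:
{"fn": "send_rows", "kwargs": {"increments": "0.1 0 0 0 0 -0.0005; 0.2 -0.005 0 0 0 -0.0005; 0.3 -0.01 0 0 0 -0.0005; 0.4 -0.01 0 0 0 -0.0005; 0.45 -0.01 0 0 0 -0.0005"}}

```text
clock: 8.25
eef_pos: [0.5972, -0.1771, 0.0428]
eef_rot: [0.0, 0.729, 0.684, -0.001]
force: [-0.5, -0.3, -1.0]
gripper_width: 0.0212
```

```bash
python3 look.py 10
```

```text
t 8.35 pos [ 0.5974 -0.1775  0.0429] shift [-0.866  0.011  0.01 ] turn [-0.      0.0003 -0.0001] F [ 0.   0.4 -1.1] M [-0.07  0.03  0.02] w 0.0212
```

View pics/top10.png

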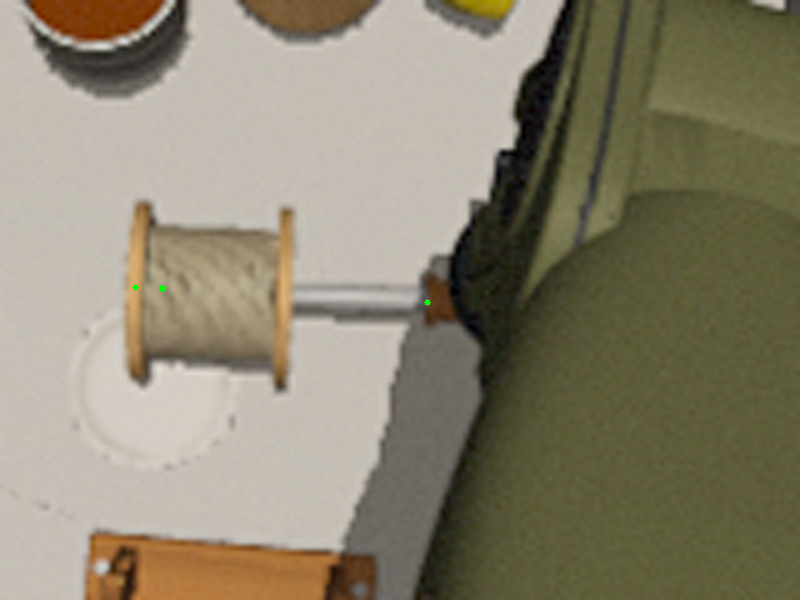

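View pics/scene10.png

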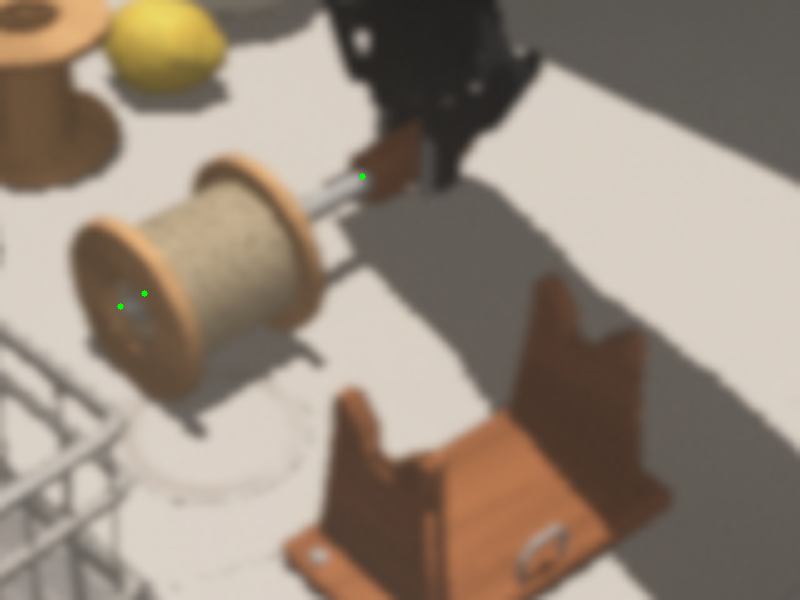

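Emit:
{"fn": "send_rows", "kwargs": {"increments": "0.1 0 0 0 0 0; 0.2 -0.002 0 0 0 0; 0.3 -0.004 0 0 0 0; 0.4 -0.006 0 0 0 0; 0.4 -0.006 0 0 0 0"}}

```text
clock: 8.85
eef_pos: [0.5992, -0.1359, 0.0428]
eef_rot: [0.0, 0.729, 0.685, -0.001]
force: [0.2, 0.2, -0.6]
gripper_width: 0.0215
```

```bash
python3 look.py 11
```

```text
t 8.95 pos [ 0.5993 -0.1372  0.0428] shift [-1.27   0.016  0.011] turn [-0.      0.0003  0.    ] F [ 0.7  0.2 -1.1] M [-0.08 -0.06  0.05] w 0.0213
```

View pics/top11.png

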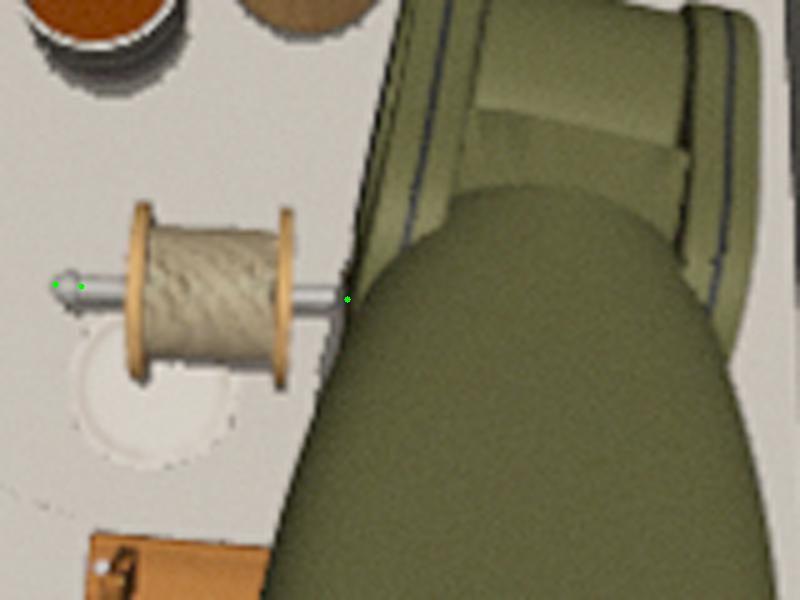

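View pics/scene11.png

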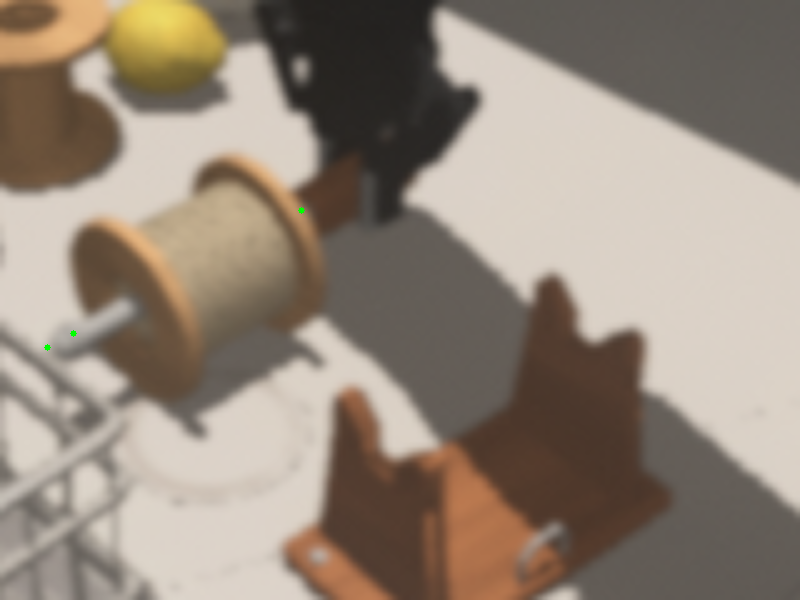

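Emit:
{"fn": "send_rows", "kwargs": {"increments": "0 0 -0.05 0 0 0; 0 0 -0.1 0 0 0; 0 0 -0.15 0 0 0; 0 0 -0.2 0 0 0; 0 0 -0.25 0 0 0"}}

```text
clock: 9.45
eef_pos: [0.5993, -0.1374, 0.0683]
eef_rot: [0.001, 0.729, 0.684, -0.001]
force: [0.3, 0.1, -2.3]
gripper_width: 0.0212
```

Emit:
{"fn": "send_rows", "kwargs": {"increments": "0 0 -0.05 0 0 0; 0 0 -0.1 0 0 0; 0 0 -0.15 0 0 0; 0 0 -0.2 0 0 0; 0 0 -0.25 0 0 0"}}

```text
clock: 9.95
eef_pos: [0.5993, -0.1373, 0.0937]
eef_rot: [0.001, 0.729, 0.684, -0.001]
force: [1.3, 0.1, -2.8]
gripper_width: 0.0214
```

```bash
python3 look.py 12
```

```text
t 10.05 pos [ 0.6    -0.1374  0.0943] shift [-1.266  0.009  0.526] turn [0.0002 0.0004 0.    ] F [-0.1 -0.2 -2.2] M [-0.23 -0.04 -0.02] w 0.0213
```

View pics/top12.png

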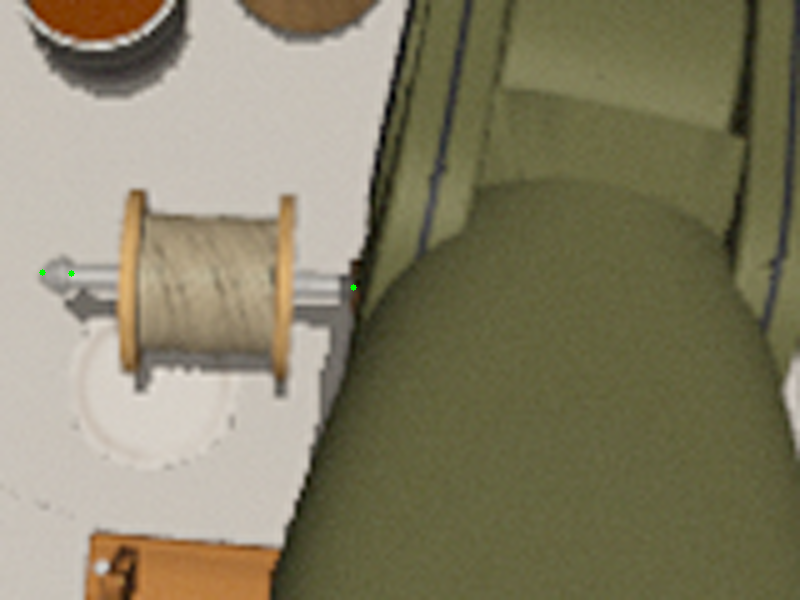

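View pics/scene12.png

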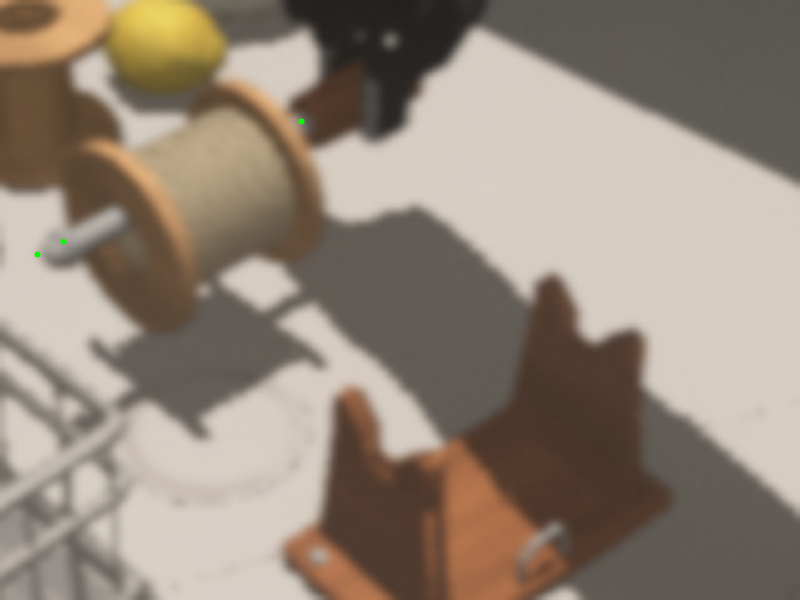

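Emit:
{"fn": "send_rows", "kwargs": {"increments": "0 0 -0.1 0 0 0; 0 0 -0.25 0 0 0; 0 0 -0.45 0 0 0; 0 0 -0.65 0 0 0; 0 0 -0.85 0 0 0"}}

```text
clock: 10.55
eef_pos: [0.5997, -0.1372, 0.1804]
eef_rot: [0.001, 0.729, 0.684, -0.0]
force: [0.6, -0.0, -3.3]
gripper_width: 0.0211
```

```bash
python3 -c "
from h import *
delta((.4281,-.1383,.185),-.1)"
```

```text
t 10.55 pos [ 0.5997 -0.1372  0.1804] shift [-0.12  -1.712 -0.047] turn [0.0002 0.0004 0.0059] F [ 0.6 -0.  -3.3] M [-0.23 -0.01 -0.01] w 0.0211
```

Emit:
{"fn": "send_rows", "kwargs": {"increments": "-0.02 -0.15 -0.02 0 0 0.001; -0.04 -0.3 -0.05 0 0 0.002; -0.06 -0.5 -0.05 0 0 0.003; -0.07 -0.7 -0.05 0 0 0.004; -0.07 -0.9 -0.05 0 0 0.004"}}

```text
clock: 11.05
eef_pos: [0.5086, -0.1386, 0.1859]
eef_rot: [0.002, 0.738, 0.675, -0.0]
force: [-0.5, 0.7, -2.2]
gripper_width: 0.0212
```

```bash
python3 -c "
from h import *
delta((.4281,-.1383,.185),-.105)"
```

```text
t 11.05 pos [ 0.5086 -0.1386  0.1859] shift [-0.069 -0.802  0.008] turn [0.0003 0.0004 0.0027] F [-0.5  0.7 -2.2] M [-0.24  0.07  0.03] w 0.0212
```

Emit:
{"fn": "send_rows", "kwargs": {"increments": "-0.02 -0.15 0 0 0 0.001; -0.04 -0.35 0 0 0 0.002; -0.06 -0.55 0 0 0 0.003; -0.07 -0.75 0 0 0 0.003; -0.07 -0.8 0 0 0 0.003"}}

```text
clock: 11.55
eef_pos: [0.4259, -0.138, 0.1861]
eef_rot: [0.001, 0.744, 0.668, -0.001]
force: [-0.1, 0.1, -2.9]
gripper_width: 0.0215
```

```bash
sed -i 's/^delta.*/delta((.4281,-.1383,.078),-.105)/' look.py; python3 look.py 13 "(230,390,130,250)" "(180,340,160,280)"
```

```text
t 11.65 pos [ 0.4281 -0.1384  0.1863] shift [ 0.004 -0.003  1.083] turn [ 0.0004  0.0004 -0.0004] F [ 0.7  0.5 -3.2] M [-0.19  0.01 -0.01] w 0.0214
```

View pics/top13.png

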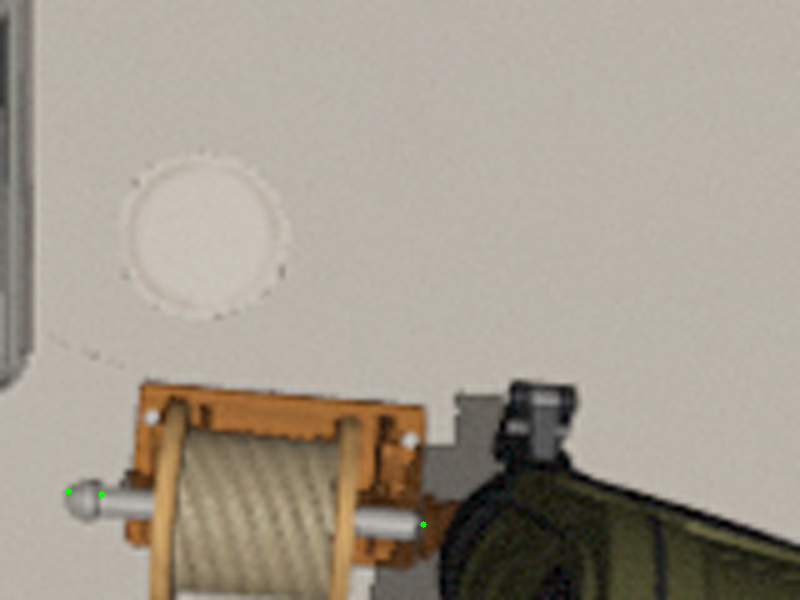

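View pics/scene13.png

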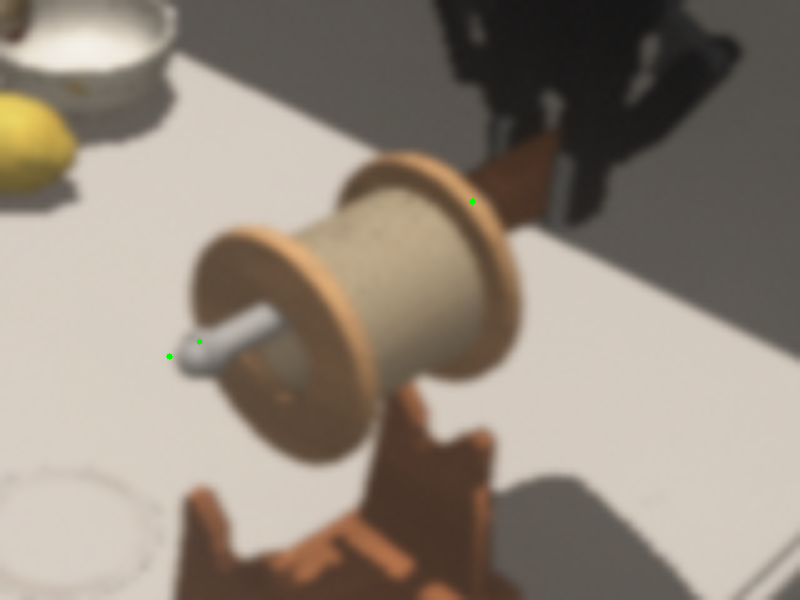

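```bash
python3 - <<'E'
from h import *
t=ctrl.camera("top");c=ctrl.camera("scene")
d=np.array([.0968,.9953,0]);o=np.array([.4281,-.1383,.082])+.102*d
img=cv2.imread("pics/top13.png");im2=cv2.imread("pics/scene13.png")
for s in (.0805,.073,.067,.0,-.067):
    P=o+s*d+[0,0,.1083]
    v=proj(t,P);u=proj(c,P)
    print(s,np.round([(v[0]-180+.5)*5,(v[1]-160+.5)*5]),np.round([(u[0]-230+.5)*5+13,(u[1]-130+.5)*5+1]))
g=cv2.cvtColor(img,cv2.COLOR_BGR2HSV)
for col in (75,80,85,90,95,110,120,130,140,370,380,390,400,410):
    m=np.where((g[440:580,col,1]<45)&(img[440:580,col].max(1)>85)&(img[440:580,col].max(1)<=255))[0]+440
    # colourless pixels
    print(col,m.min() if len(m) else None,m.max() if len(m) else None,len(m), end=' | ')
big=cv2.resize(img[440:580,40:200],None,fx=5,fy=4);cv2.imwrite("pics/z13.png",big[:560])
E
```

```text
0.0805 [ 68. 497.] [186. 360.]
0.073 [ 86. 498.] [203. 351.]
0.067 [100. 499.] [216. 344.]
0.0 [262. 512.] [358. 270.]
-0.067 [424. 525.] [486. 203.]
75 440 579 140 | 80 440 579 140 | 85 440 579 140 | 90 440 579 140 | 95 440 579 140 | 110 440 579 140 | 120 440 579 140 | 130 440 579 93 | 140 491 579 59 | 370 508 579 41 | 380 508 579 40 | 390 508 579 40 | 400 511 579 37 | 410 440 579 45 |
```

View pics/z13.png

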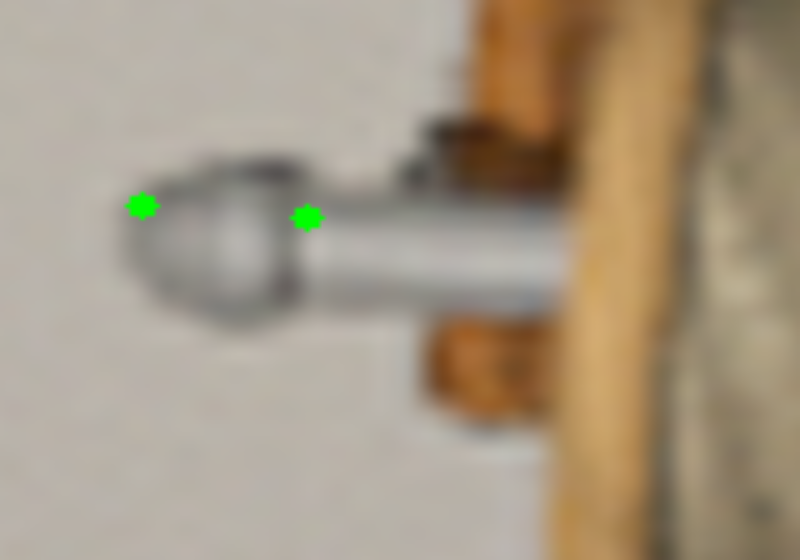

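Emit:
{"fn": "send_rows", "kwargs": {"increments": "0 0 0.1 0.0004 0.0004 0; 0 0 0.2 0.0004 0.0004 0; 0 0 0.3 0.0004 0.0004 0; 0 0 0.4 0.0004 0.0004 0; 0 0 0.45 0.0004 0.0004 0"}}

```text
clock: 12.25
eef_pos: [0.4289, -0.1385, 0.1396]
eef_rot: [-0.001, 0.744, 0.668, -0.0]
force: [-0.3, 0.0, -2.8]
gripper_width: 0.0216
```

```bash
python3 look.py 14 "(230,390,150,270)" "(180,340,160,280)"
```

```text
t 12.35 pos [ 0.429  -0.1385  0.1401] shift [ 0.001 -0.008  0.621] turn [-0.0002 -0.     -0.0003] F [ 0.1 -0.6 -2. ] M [-0.19  0.03 -0.  ] w 0.0215
```

View pics/top14.png

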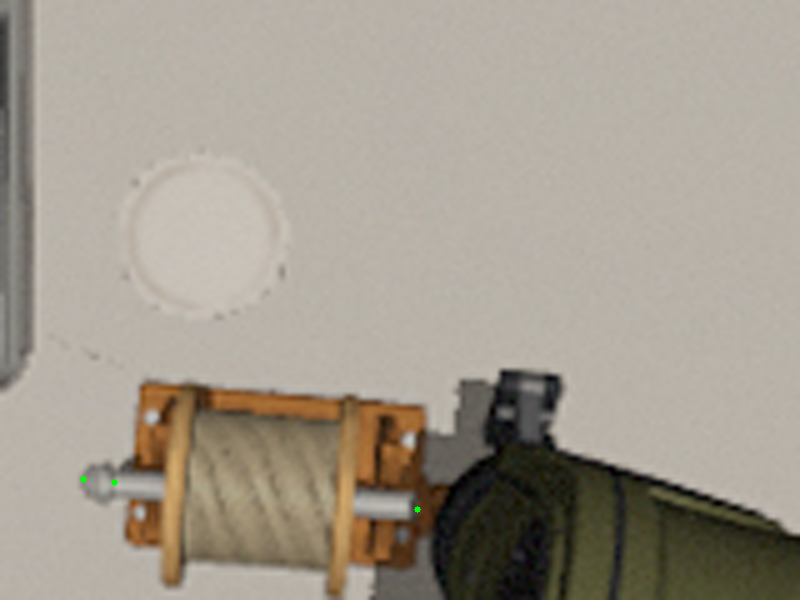

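View pics/scene14.png

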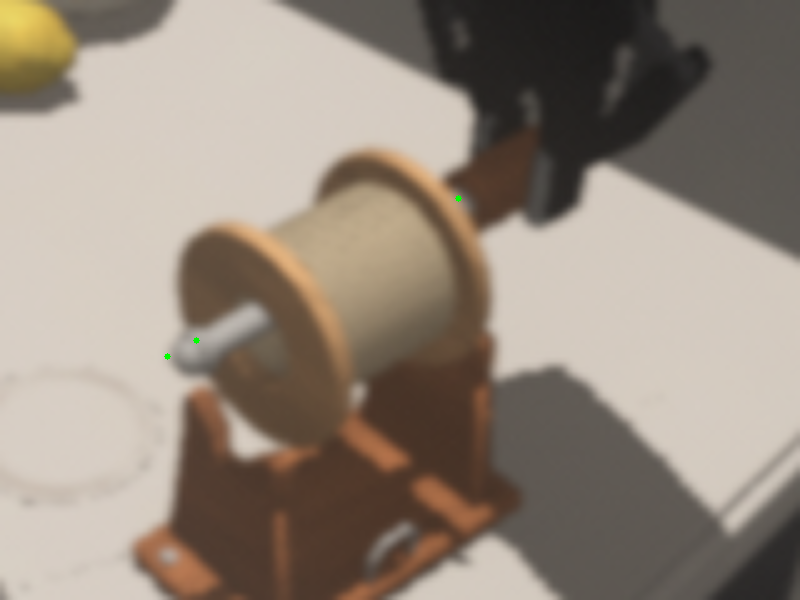

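Emit:
{"fn": "send_rows", "kwargs": {"increments": "0 -0.005 0.1 0 0 0; 0 -0.008 0.2 0 0 0; 0 -0.008 0.3 0 0 0; 0 -0.008 0.4 0 0 0; 0 -0.008 0.45 0 0 0"}}

```text
clock: 12.85
eef_pos: [0.4274, -0.1382, 0.0938]
eef_rot: [-0.001, 0.744, 0.668, -0.001]
force: [-0.1, 0.2, -2.6]
gripper_width: 0.0218
```

```bash
python3 look.py 15 "(230,390,160,280)" "(180,340,160,280)"
```

```text
t 12.95 pos [ 0.4273 -0.1382  0.0941] shift [-0.     0.008  0.161] turn [-0.0005 -0.0001 -0.0003] F [ 0.5 -0.5 -2.2] M [-0.14  0.05  0.02] w 0.0212
```

View pics/top15.png

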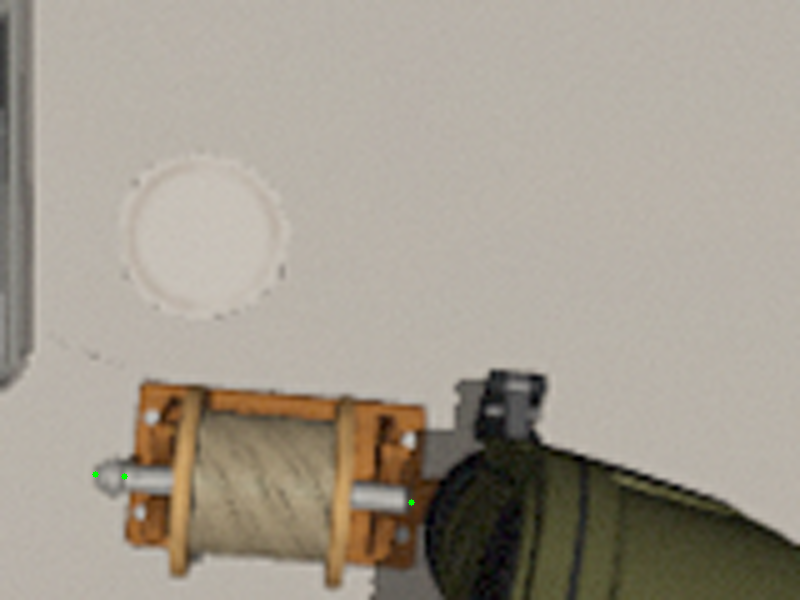

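View pics/scene15.png

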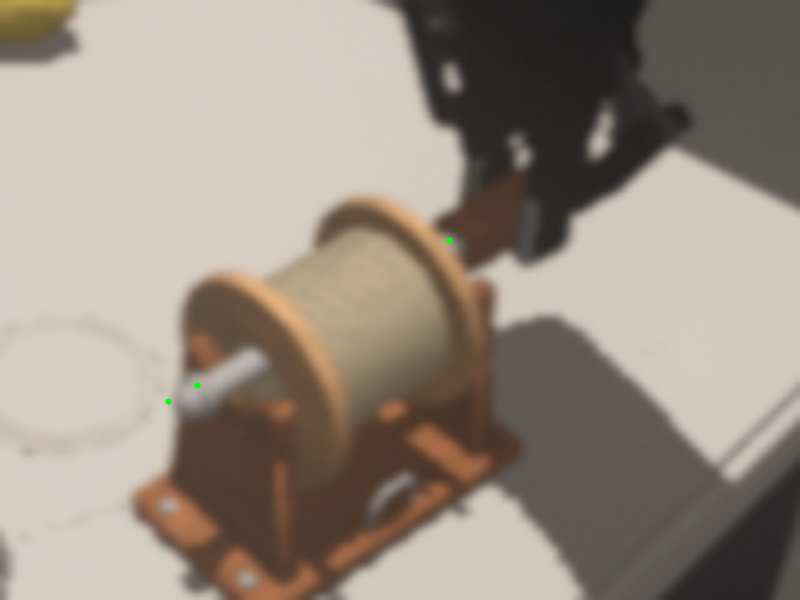

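Emit:
{"fn": "send_rows", "kwargs": {"increments": "0 0.006 0.04 0 0 0; 0 0.008 0.07 0 0 0; 0 0.008 0.1 0 0 0; 0 0.008 0.13 0 0 0"}}

```text
clock: 13.35
eef_pos: [0.4275, -0.1381, 0.0809]
eef_rot: [-0.002, 0.744, 0.668, -0.001]
force: [-2.0, 0.1, -2.6]
gripper_width: 0.021
```

```bash
python3 -c "
from h import *
delta((.4281,-.1383,.078),-.1)"
```

```text
t 13.35 pos [ 0.4275 -0.1381  0.0809] shift [-0.001  0.006  0.029] turn [-0.0006 -0.0001 -0.0011] F [-2.   0.1 -2.6] M [-0.13  0.25  0.04] w 0.021
```

Emit:
{"fn": "send_rows", "kwargs": {"increments": "0 0.006 0.015 0 0 0; 0 0.006 0.03 0 0 0; 0 0.006 0.03 0 0 0"}}

```text
clock: 13.65
eef_pos: [0.4277, -0.1381, 0.0781]
eef_rot: [-0.002, 0.744, 0.668, -0.001]
force: [-2.6, 0.1, 3.0]
gripper_width: 0.021
```

```bash
python3 look.py 16 "(230,390,160,280)" "(180,340,160,280)"
```

```text
t 13.75 pos [ 0.4276 -0.1381  0.0781] shift [-0.001  0.005  0.001] turn [-0.0008 -0.0001 -0.0003] F [-3.5 -0.5  2.2] M [0.03 0.72 0.15] w 0.0211
```

View pics/top16.png

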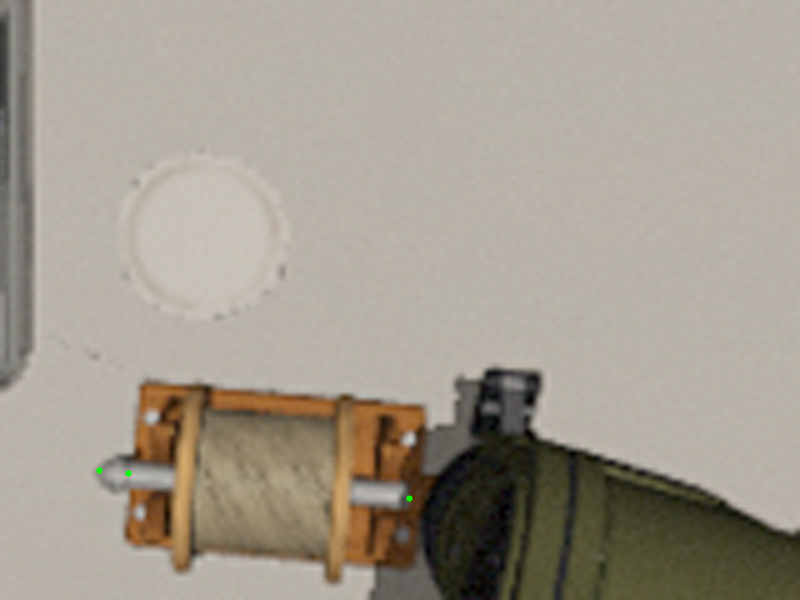

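View pics/scene16.png

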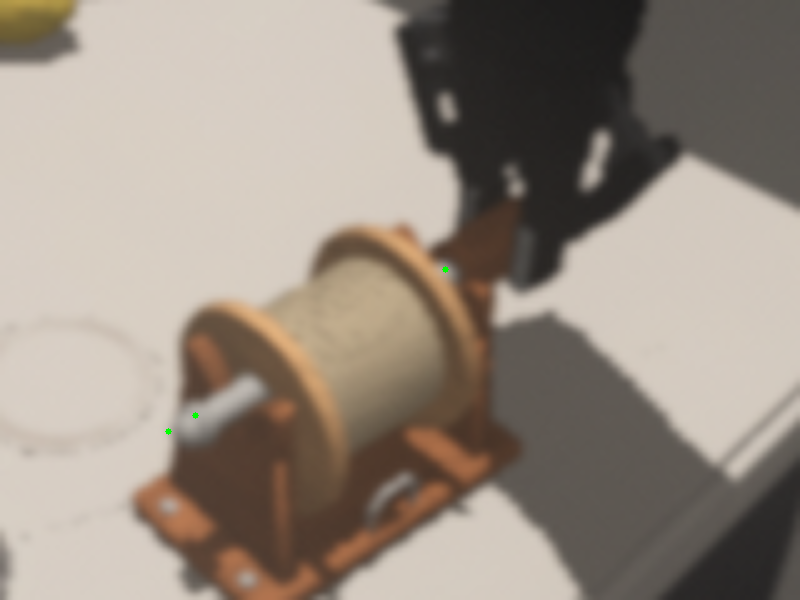

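Emit:
{"fn": "send_rows", "kwargs": {"increments": "0 -0.006 0.003 -0.0005 0 0; 0 -0.01 0.005 -0.0005 0 0; 0 -0.01 0.005 -0.0005 0 0"}}

```text
clock: 14.05
eef_pos: [0.4275, -0.1381, 0.078]
eef_rot: [-0.0, 0.744, 0.668, 0.0]
force: [-1.0, 0.3, 3.1]
gripper_width: 0.0214
```

Emit:
{"fn": "send_rows", "kwargs": {"increments": "0 0 0 0 0 0; 0 0 0 0 0 0; 0 0 0 0 0 0; 0 0 0 0 0 0", "fingers": 0.35}}

```text
clock: 14.45
eef_pos: [0.4276, -0.1381, 0.0779]
eef_rot: [-0.0, 0.744, 0.668, 0.001]
force: [-0.7, -1.3, 0.6]
gripper_width: 0.0278
```

```bash
python3 look.py 17 "(230,390,160,280)" "(180,340,160,280)"
```

```text
t 14.55 pos [ 0.4276 -0.1381  0.0779] shift [-0.001  0.005 -0.001] turn [ 0.0001 -0.0001 -0.0003] F [ 0.2  0.2 -0.3] M [ 0.    0.03 -0.02] w 0.0277
```

View pics/scene17.png

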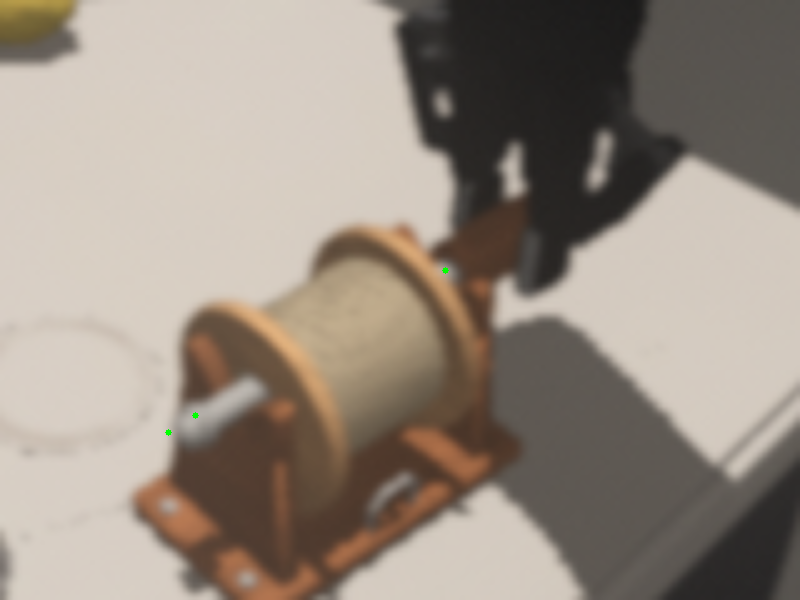

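The spindle sits in both notches (bead at about (195,425), shoulder by the far cheek), and the fingers are free of it with force near 0. I'll open more and lift away.

Emit:
{"fn": "send_rows", "kwargs": {"increments": "0 0 0 0 0 0; 0 0 0 0 0 0; 0 0 0 0 0 0", "fingers": -0.3}}

```text
clock: 14.85
eef_pos: [0.4276, -0.1381, 0.0779]
eef_rot: [-0.0, 0.744, 0.668, 0.0]
force: [-0.4, 0.1, -0.9]
gripper_width: 0.0552
```

Emit:
{"fn": "send_rows", "kwargs": {"increments": "0 0 -0.15 0 0 0; 0 0 -0.35 0 0 0; 0 0 -0.6 0 0 0; 0 0 -0.9 0 0 0; 0 0 -1 0 0 0"}}

```text
clock: 15.35
eef_pos: [0.4292, -0.1387, 0.1806]
eef_rot: [0.002, 0.744, 0.668, 0.002]
force: [0.2, -0.2, 0.4]
gripper_width: 0.0556
```

Emit:
{"fn": "send_rows", "kwargs": {"increments": "-0.2 -0.3 -0.3 0 0 0; -0.4 -0.6 -0.6 0 0 0; -0.6 -0.9 -0.8 0 0 0; -0.6 -1 -0.8 0 0 0"}}

```text
clock: 15.75
eef_pos: [0.3219, -0.1893, 0.2621]
eef_rot: [0.004, 0.745, 0.667, 0.002]
force: [0.2, -0.6, 0.2]
gripper_width: 0.0557
```

```bash
python3 look.py 18 "(230,390,160,280)" "(180,340,160,280)"; python3 - <<'E'
from h import *
cv2.imwrite("pics/full18.png",ctrl.camera("top")["frame"][:,:,::-1])
E
```

```text
t 15.85 pos [ 0.3218 -0.1875  0.2598] shift [0.605 0.994 1.824] turn [ 0.0008 -0.     -0.0006] F [ 0.3 -0.6 -1.4] M [-0.02  0.   -0.01] w 0.0557
```

View pics/top18.png

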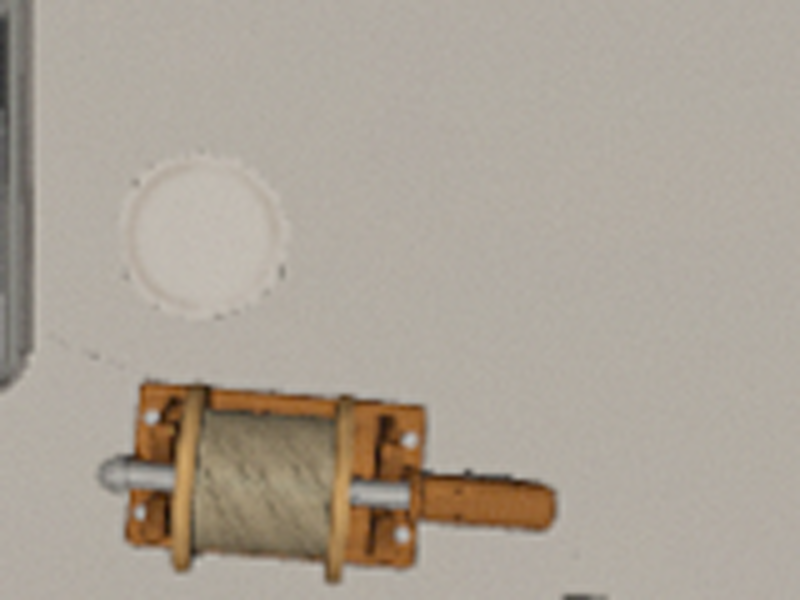

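View pics/scene18.png

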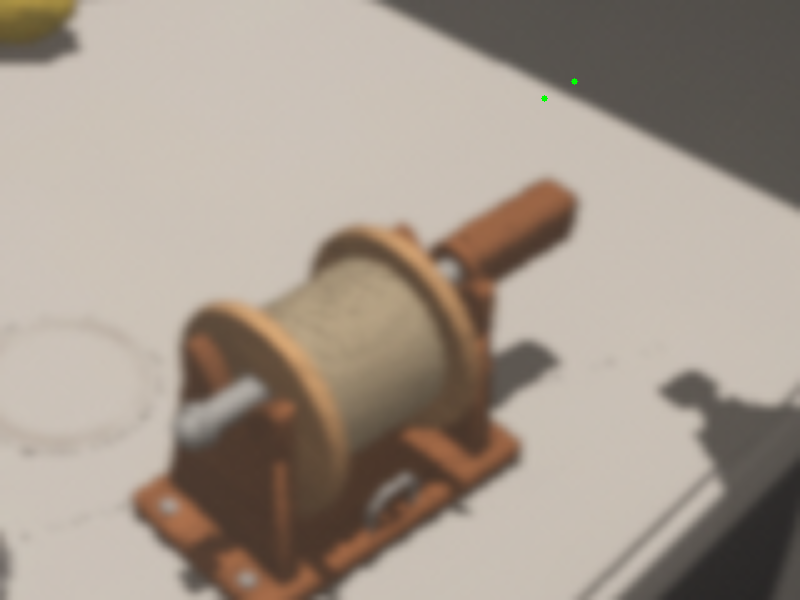

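View pics/full18.png

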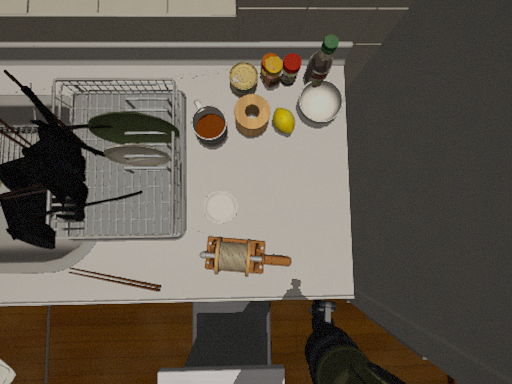

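The spindle is back at its starting pixels (nose at (98,474), handle end at (556,508) in the enlarged top view). The reel hangs between the cheeks, and the empty reel, mug and lemon have not moved.

```bash
python3 -c "
from rig import ctrl
print(ctrl.close_job())"
```

```text
the job is handed in; nothing more can be done
None
```

The full reel now hangs on the spindle between the holder's uprights. Both bearings are in their notches and the handle is on the same side as before. I took the bare spindle out by its handle, ran it through the reel's bore without shifting the reel, lifted both, set them back where the spindle came from, and let go. The job was handed in at about 16 s of the 54 s allowed.

**Last checks:**
- **Spindle:** in the top view the ends are within about 3 enlarged pixels (1–2 mm) of where they started.
- **Reel:** it is centred on the spindle to about 2 mm and appears clear of both cheeks.
- **Bystanders:** the empty reel, mug and lemon look unmoved in the top view.
- **Forces:** all readings taken stayed under about 6 N, and the gripper was open and clear of everything at hand-in.

**Disagreements:**
- The scene camera read about 5 mm off the robot's own positions, while the top camera matched to within about 1–4 mm, so I relied on the top camera.
- The spindle also turned about 0.016 rad in the grip, which I corrected for.
- Seating gave a brief side force of about 3 N, which I eased before letting go.

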